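# Set the recessed level trimmer of a loudspeaker cabinet with its key

### The arm

A 6-joint arm with a two-finger parallel gripper is mounted at the origin on the work surface. World frame = base frame: x ahead of the robot, y to its left, z up, the work surface at z = 0. Lengths are in m, angles in rad, forces in N, time in s.
With the tool pointing down it reaches from about 0.375 to 0.9 m from the base axis. Payload 3.1 kg.
Tool frame: the origin (TCP) lies midway between the tips of the shut fingers; the grasp point (between the pads) lies 19 mm behind it; z points along the fingers, y is the direction in which the jaws open and shut (so a half turn about z gives the same grasp; the last joint's range is limited). The gripper opens to 85 mm and grips with 20 to 120 N. Pads are 22 mm wide; open, the fingers measure 114 mm over their backs; the gripper's body (76 mm by 85 mm) begins 54 mm behind the grasp point. The pads swing forward as they close: fully open they stand 13 mm farther back than shut.
Start: joints at [-1.435, 0.527, 1.433, -0, 1.181, -0.178], TCP at [0.193, -0.594, 0.231] pointing down, gripper open.
Joint ranges: [-3.08, 3.08], [-0.75, 2.2], [0.22, 2.44], [-1.43, 4.57], [0, 2.65], [-2.85, 2.85]. Speed limits (rad/s): [2.79, 2.79, 3.14, 3.14, 3.14, 3.14].

### API

Orientations are given as a unit quaternion [x, y, z, w].
In Python, from station import manip gives the robot as it stands.
- The arm moves only by the tool servo_tool, never from a script. Its argument "motion" is a list of rows, each a list of 7 numbers: the shift along the tool's x, y, z in mm, then the turn, a rotation vector about the tool's x, y, z in rad, then the opening, from -1 (shut) to 1 (fully open), so that 0 is half open. In form: [[x, y, z, rx, ry, rz, hand], ...]. A call has 1 to 12 rows; each row shifts and turns the pose as measured when the row begins, along the tool's axes as they then stand; what a row does not reach is not made up. A row lasts 1/12 s, in which the tool goes at most 41.7 mm and 7.16 degrees, less where a joint would pass 70% of its speed; a pose out of reach is approached as far as the arm can. A call with a gripper value outside its range is refused whole. The fingers move at their own pace and stop on an object; "grip_force" is the grip in N (left out, the last holds). Time passes only in rows, so rows that do not move let the fingers close. It gives the time, the measured TCP pose, the force and the opening at its end, in the units of the state.
- manip.sense(): the state, without advancing time (a new reading comes with each control period).
- manip.snapshot(name): name is "scene" or "top" or "wrist"; returns a dict with "frame" (400x640x3 uint8, red, green, blue), "mtx" (3x3 intrinsics, pixels), "world_from_camera" (4x4, takes a point from camera to world coordinates). Camera axes: x right, y up, looking along -z (the intrinsics and any distortion apply to the point x, -y, -z); pixel columns grow to the right and rows downward; lengths in m; the calibration is good to about 2 mm. A picture is of the moment at which its call begins. There is no depth.
- manip.sign_off(): hands the job in, once; it reports no verdict.
The state is a dict: "t": time; "q": joint angles; "qd": joint speeds; "tau": joint torques, N m; "tcp_pos": TCP position; "tool_rot": TCP orientation; "force": force on the tool from outside, world axes, zero at the start; "ft_torque": the same for the moment, N m; "finger_gap": opening from 0.0 (shut) to 1.0 (fully open).
Only numpy, scipy, OpenCV 4.12 (cv2) and the standard library are available. Lean on these libraries where they do the work, as an engineer would, in place of code of your own. Each camera call takes 0.05 s, during which the arm holds its last target.

### The job

Take the red-handled setting key from its sloped rest and stand it upright through the round guard opening in the loudspeaker cabinet, its fork fully down over the orange bar of the recessed trimmer, and let go of it. Then take the key again by its red crossbar and turn the trimmer clockwise until the white pointer is at the green mark. Let go and leave the key standing upright in the trimmer, with everything else on the bench where it was.

Things in the scene. Friction and masses are not known exactly. Their poses are not given: they have to be found in the camera images.
- key: T-shaped setting key, 160 g, 166 mm long. Origin between its fork's prong tips; z runs from fork to crossbar, y along the crossbar. Along z: 0-20 mm fork, two prongs 4 mm thick in x, 24 mm wide in y, 14 mm gap in x; 20-56 mm steel head, 32 mm diameter; 56-150 mm dark shaft; 150-166 mm red crossbar. Fork and crossbar are the same after half a turn about z.
- key_shaft (a point): Point on the key's axis 85 mm from its origin, on the dark square shaft, 16 x 16 mm (sides square to x and y); axes as the key's. At the start the key lies in the rest with z raised 20 degrees above level, y level, x steeply down; from 50 to 120 mm along z it is free below and on both sides, to be pinched across y.
- key_bar (a point): Centre of the key's red crossbar, 158 mm along the key's z from its origin: 70 mm long in y, 18 mm wide in x, 16 mm tall in z; axes as the key's.
- rest_mid (a point): Fixed wooden key rest; this point is the middle of its 180 x 75 mm base, 12 mm above the bench; x runs from the key's fork end to its crossbar end, z up. A 20 mm wide post stands under the shaft 126-138 mm along the key; an open channel with 5 mm side walls and an end stop holds the head. The key lifts straight up out of it.
- guard_center (a point): Centre of the guard opening at the top of its collar, 104 mm above the bench. The collar is a steel ring, 40 mm inner and 47 mm outer diameter, 14 mm tall, held by eight wires over a 100 x 100 mm square well in the cabinet's top. The trimmer's vertical axis passes through this point. Axes as the cabinet's.
- cabinet: Fixed loudspeaker cabinet on its back, 220 (x) x 360 (y) x 100 mm tall, dark top; origin under its centre, z up. Guard opening at x -10, y -90 mm; fitted driver (flat) at y 70. A wood strip 16 mm high lies along the +x edge of the top; a clamp with a handle reaching 180 mm above the top stands at x 96, y 155.
- trimmer_top (a point): Top of the trimmer's orange bar, on its axis, 72 mm above the bench. Bar 10 mm wide, 28 long, 16 tall, rounded top, on a black disc 78 mm across (its top 56 mm above the bench) that turns with it; the prong tips rest on the disc when the key is fully down. y runs along the bar towards the white pointer, z up. The bar fits the fork when key y is along this y, either way round.
- trimmer (a joint): Angle of the trimmer, rad: grows as it turns clockwise seen from above; stops at 0 and 2.6; stays where left (friction about 0.05 N m). The white pointer is at the green mark at 1.5; black ticks are 0.25 apart. A second green line on the cabinet top beside the well points the same way. The key has about 0.15 to 0.2 rad of play on the bar each way before it drives it.
- glue: white bottle, 60 mm across, 170 mm tall, standing; origin under its centre
- tin: bare metal can, 84 mm across, 100 mm tall; origin under its centre
- offcut: light wood strip 140 x 45 x 18 mm lying flat; origin under its centre
- screwdriver: yellow-handled screwdriver about 200 mm long lying flat along its x
- tape: yellow ring (roll) 90 mm across, 25 mm tall, lying flat
- disc: brown board disc 60 mm across, 18 mm thick, lying on the cabinet top; origin under its centre
- brush: brush with wooden handle lying flat along its x
Not all that is in view belongs to the job. Leave any blue, pink or yellow look-alike of the key alone.

How it is judged:
On the way, in this order (a step that is already met when the one before it is completed fails the run):
1. the key stands upright in the guard opening, its fork down over the trimmer's bar, let go of, with the trimmer not yet turned to the mark (horizontal distance between key and guard_center below 0.009 m and z of key in the frame of trimmer_top below -0.01 m and angle between key's own z axis and vertical below 0.25 rad and height (world z) of key above 0.03 m and contact force between key and the fingers below 0.05 N and contact force between key and the arm below 0.05 N and linear speed of key below 0.02 m/s and value of joint trimmer below 1.2 rad), for 0.2 s.
2. the trimmer has been turned to the green mark (value of joint trimmer between 1.38 and 1.62 rad), for 0.2 s.
At the end, for the whole second after the job is handed in: The trimmer reads between 1.38 and 1.62 (green mark 1.5 +- 0.12 rad), and the key stands in it, released and at rest: within 0.25 rad of upright, prong tips within 9 mm of the trimmer's axis and at least 10 mm below the top of its bar (all of step 2 and horizontal distance between key and guard_center below 0.009 m and z of key in the frame of trimmer_top below -0.01 m and angle between key's own z axis and vertical below 0.25 rad and height (world z) of key above 0.03 m and contact force between key and the fingers below 0.05 N and contact force between key and the arm below 0.05 N and linear speed of key below 0.02 m/s); the robot touches nothing.
It fails at once if one of the other loose things (glue bottle, tin, offcut, screwdriver, tape roll, disc, brush) is moved by more than 30 mm (distance of any of glue, tin, offcut, screwdriver, tape, disc, brush from where it was at the start of the episode above 0.03 m).
It also fails if it takes over 58 s, if anything falls off the work surface, if the arm or the gripper's body presses on something with over 40 N, if the wrist force passes 120 N, or if a joint passes its speed limit or range.

## Working session

There is one attempt and no reset: what is moved stays moved. The work goes in short steps, Python scripts to look and compute and a tool call to move; the robot and the scene stay as the last step left them, time stands still between calls to the robot, and variables do not carry over. Pictures are saved under pics/ and viewed, and the job is handed in when it is done.

Besides the shell and the picture viewer there is one more tool, called after "Call:" by a JSON object that holds its "name" and its "arguments", one argument or row to a line. servo_tool: Moves the arm, as the interface text tells. Its arguments: {"type":"object","properties":{"motion":{"type":"array"},"grip_force":{"type":"number"}},"required":["motion"]}

```bash
ls; mkdir -p pics
python3 - <<'E'
from station import manip
import cv2, numpy as np
print(manip.sense())
for n in ["scene","top","wrist"]:
    s=manip.snapshot(n)
    cv2.imwrite(f"pics/{n}0.png",s["frame"][:,:,::-1])
    print(n,s["mtx"].tolist(),np.round(s["world_from_camera"],4).tolist(),[k for k in s])
E
```

```text
pics
{'t': 0.0, 'q': array([-1.43547385e+00,  5.28470756e-01,  1.43388298e+00,  4.52895876e-06,
        1.18139240e+00, -1.78521036e-01]), 'qd': array([ 1.23518510e-03,  3.20390496e-05, -3.58441149e-04, -1.78620518e-03,
        4.00556574e-05, -6.66780332e-04]), 'tau': array([ 4.35097800e-04, -4.42346728e+01, -1.78024793e+01, -2.47115258e-04,
        8.23646929e-03,  4.20457440e-06]), 'tcp_pos': array([ 0.19286821, -0.59375758,  0.23033694]), 'tool_rot': array([ 9.87712588e-01,  1.56277588e-01,  2.53484777e-05, -1.07644093e-03]), 'force': array([ 0.69307963,  0.51352012, -0.04715998]), 'ft_torque': array([-0.03460941,  0.00976667,  0.04593189]), 'finger_gap': 1.003590661873274}
scene [[409.25976267099236, 0.0, 319.2258368792586], [0.0, 409.25976267099236, 192.97924306875106], [0.0, 0.0, 1.0]] [[0.231, -0.8292, 0.509, 1.2486], [0.973, 0.1979, -0.1191, -0.3165], [-0.002, 0.5227, 0.8525, 1.3124], [0.0, 0.0, 0.0, 1.0]] ['frame', 'mtx', 'world_from_camera']
top [[448.83212403980866, 0.0, 315.35322316756174], [0.0, 448.83212403980866, 196.3190414490364], [0.0, 0.0, 1.0]] [[-0.0015, 0.9976, -0.0692, 0.4499], [-0.9997, 0.0002, 0.0239, -0.1241], [0.0239, 0.0692, 0.9973, 1.5329], [0.0, 0.0, 0.0, 1.0]] ['frame', 'mtx', 'world_from_camera']
wrist [[331.43233747260496, 0.0, 317.1280939455735], [0.0, 331.43233747260496, 199.76064198313932], [0.0, 0.0, 1.0]] [[0.3077, 0.9166, 0.2555, 0.2581], [-0.9515, 0.2969, 0.0808, -0.5746], [-0.0018, -0.2679, 0.9634, 0.3738], [0.0, 0.0, 0.0, 1.0]] ['frame', 'mtx', 'world_from_camera']
```

View pics/scene0.png

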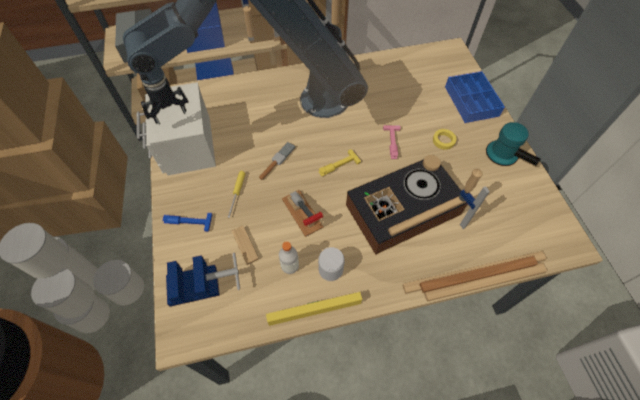

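View pics/top0.png

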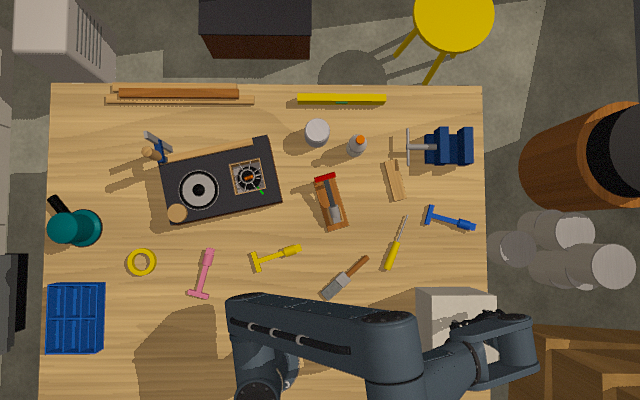

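View pics/wrist0.png

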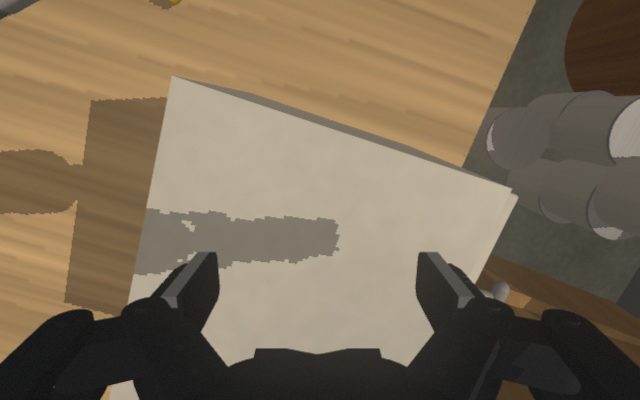

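```bash
cat > h.py <<'E'
import cv2, numpy as np
from station import manip
def ray(s,u,v):
    K=s["mtx"];W=s["world_from_camera"]
    d=np.linalg.inv(K)@np.array([u,v,1.0]); d=np.array([d[0],-d[1],-d[2]])
    return W[:3,3],W[:3,:3]@d
def onz(s,u,v,z):
    o,d=ray(s,u,v); return o+d*(z-o[2])/d[2]
def tri(obs):
    A=np.zeros((3,3));b=np.zeros(3);R=[]
    for s,u,v in obs:
        o,d=ray(s,u,v);d=d/np.linalg.norm(d);P=np.eye(3)-np.outer(d,d);A+=P;b+=P@o;R.append((o,P))
    x=np.linalg.solve(A,b); return x,[np.linalg.norm(P@(x-o)) for o,P in R]
def proj(s,p):
    W=s["world_from_camera"];c=W[:3,:3].T@(np.asarray(p)-W[:3,3]);q=s["mtx"]@np.array([c[0],-c[1],-c[2]]);return q[:2]/q[2]
def crop(s,u0,u1,v0,v1,name,w=800):
    f=s["frame"][v0:v1,u0:u1,::-1];k=min(w/(u1-u0),600/(v1-v0));cv2.imwrite("pics/"+name,cv2.resize(f,None,fx=k,fy=k,interpolation=cv2.INTER_CUBIC));print(name,"scale",k)
E
python3 - <<'E'
from h import *
import pickle
S={n:manip.snapshot(n) for n in ["scene","top"]}
pickle.dump(S,open("s0.pkl","wb"))
crop(S["top"],220,370,125,235,"t1.png")
crop(S["scene"],270,420,170,280,"s1.png")
E
```

```text
t1.png scale 5.333333333333333
s1.png scale 5.333333333333333
```

View pics/t1.png

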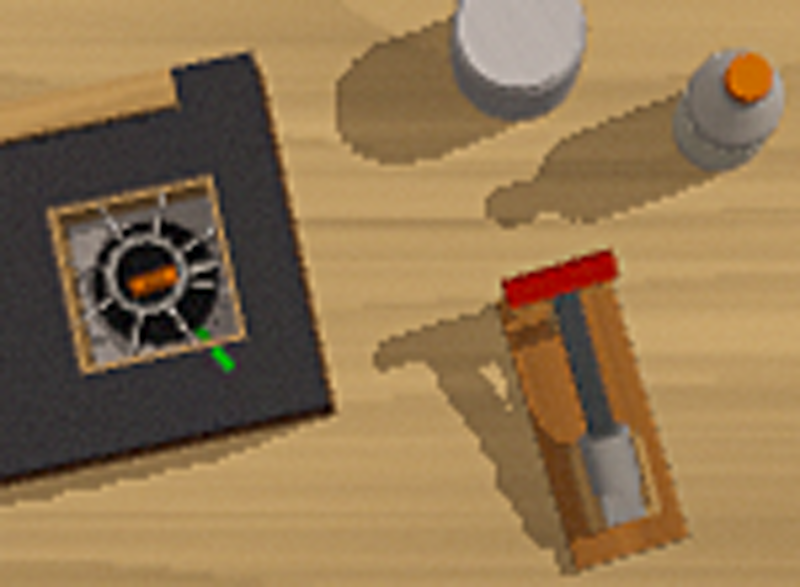

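View pics/s1.png

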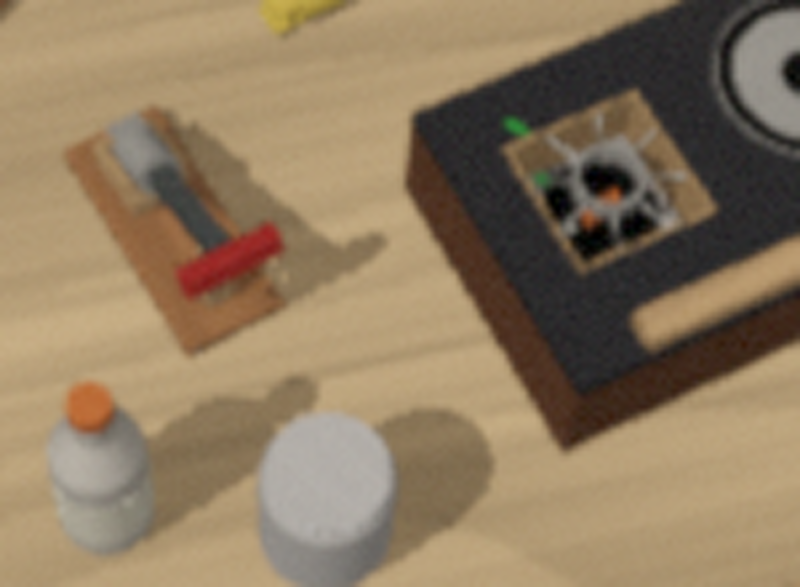

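Run:
```python
from h import *
import pickle
S=pickle.load(open("s0.pkl","rb"));T=S["top"];C=S["scene"]
k=800/150
t=lambda u,v:(T,220+u/k,125+v/k); c=lambda u,v:(C,270+u/k,170+v/k)
for n,a,b in [("bar-y",t(610,266),c(187,284)),("bar+y",t(513,290),c(275,240)),("bar mid",t(560,278),c(230,261)),("head/shaft",t(603,437),c(165,178)),
  ("bar ring",t(147,270),c(607,185)),("cab corner near",t(333,411),c(413,115)),("greenline out",t(233,366),c(512,124))]:
    p,r=tri([a,b]);print(n,np.round(p,4),np.round(r,4))
print("orange bar", onz(*t(132,283),0.072),onz(*t(175,275),.072), onz(*t(153,279),.072))
print("ring",onz(*t(147,270),.104))
print("green",onz(*t(233,366),.1),onz(*t(213,345),.1),onz(*t(203,333),.056))
print("glue",onz(*t(725,130),.03),"tin",onz(*t(518,25),.1))
for n,q in dict(c1=(252,52),c2=(333,411)).items(): print(n,onz(*t(*q),.1))
for n,q in dict(w1=(50,210),w2=(212,178),w3=(245,340),w4=(87,373)).items(): print(n,onz(*t(*q),.1))
```

```text
bar-y [ 0.6204 -0.2198  0.0843] [0.001 0.001]
bar+y [ 0.6053 -0.1598  0.0897] [0.0017 0.0017]
bar mid [ 0.6126 -0.1896  0.0876] [0.0005 0.0005]
head/shaft [ 0.5184 -0.2158  0.0448] [0.0028 0.0028]
bar ring [0.6167 0.0596 0.0905] [0.0001 0.0001]
cab corner near [ 0.5325 -0.0497  0.0849] [0.0029 0.0029]
greenline out [0.5591 0.0098 0.0932] [0.0027 0.0027]
orange bar [0.61083828 0.07106701 0.072     ] [0.61578843 0.04489968 0.072     ] [0.61331217 0.05829244 0.072     ]
ring [0.6151413  0.05792333 0.104     ]
green [0.55786495 0.00659115 0.1       ] [0.57047604 0.01862398 0.1       ] [0.58161182 0.02921736 0.056     ]
glue [ 0.71364333 -0.29794482  0.03      ] tin [ 0.76531849 -0.1644889   0.1       ]
c1 [ 0.74818112 -0.00363074  0.1       ]
c2 [ 0.5308718  -0.05329685  0.1       ]
w1 [0.65175422 0.11680177 0.1       ]
w2 [0.67134271 0.01993591 0.1       ]
w3 [ 5.73493264e-01 -4.81575518e-04  1.00000000e-01]
w4 [0.55363953 0.09362682 0.1       ]
```

Call:
{"name": "servo_tool", "arguments": {
  "motion": [
    [20,-10,-12,0,0,0,1],
    [34,-20,-10,0,0,0,1],
    [34,-20,-10,0,0,0,1],
    [34,-20,-8,0,0,0,1],
    [34,-20,-8,0,0,0,1],
    [34,-20,-8,0,0,0,1],
    [34,-20,-5,0,0,0,1],
    [34,-20,-5,0,0,0,1],
    [34,-20,0,0,0,0.01,1],
    [34,-20,0,0,0,0.01,1],
    [34,-20,0,0,0,0.01,1],
    [20,-10,0,0,0,0.01,1]
  ]
}}

```text
t: 1.25
tcp_pos: [0.4968, -0.2619, 0.2983]
tool_rot: [0.992, 0.129, 0.001, 0.001]
force: [0.5, -0.1, -0.9]
finger_gap: 1.004
```

```bash
cat >> h.py <<'E'
from scipy.spatial.transform import Rotation as Rn
import json
def log(pr=True):
    s=manip.sense()
    open("log.jsonl","a").write(json.dumps({k:(v.tolist() if hasattr(v,'tolist') else v) for k,v in s.items()})+"\n")
    if pr:
        print("t",round(s["t"],2),"q",np.round(s["q"],3),"tcp",np.round(s["tcp_pos"],4),"gap",round(s["finger_gap"],3),"F",np.round(s["force"],1))
        R=Rn.from_quat(s["tool_rot"]).as_matrix();print("tx",np.round(R[:,0],3),"ty",np.round(R[:,1],3),"tz",np.round(R[:,2],3))
    return s
E
python3 - <<'E'
from h import *
log()
import pickle
s=manip.snapshot("wrist"); pickle.dump(s,open("w1.pkl","wb"))
cv2.imwrite("pics/w1.png",s["frame"][:,:,::-1])
E
```

```text
t 1.25 q [-0.684  0.368  1.512  0.     1.259  0.629] tcp [ 0.4968 -0.2619  0.2983] gap 1.004 F [ 0.5 -0.1 -0.9]
tx [0.967 0.255 0.002] ty [ 0.255 -0.967  0.002] tz [ 0.002 -0.001 -1.   ]
```

View pics/w1.png

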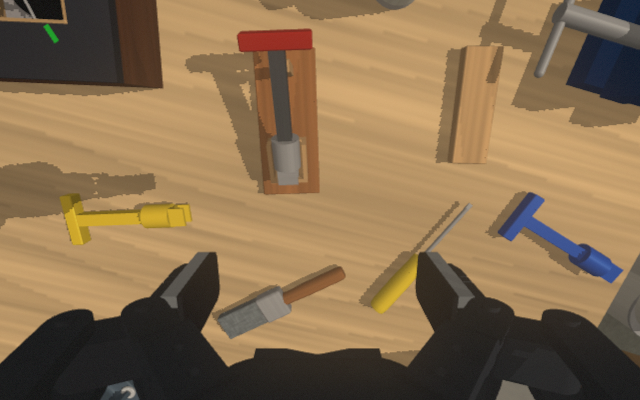

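Call:
{"name": "servo_tool", "arguments": {
  "motion": [
    [10,-20,0,0,0,0,1],
    [17,-36,0,0,0,0,1],
    [17,-36,0,0,0,0,1],
    [17,-36,0,0,0,0,1],
    [17,-36,0,0,0,0,1],
    [17,-36,0,0,0,0,1],
    [17,-36,0,0,0,0,1],
    [12,-28,0,0,0,0,1],
    [8,-15,0,0,0,0,1],
    [0,0,0,0,0,0,1]
  ]
}}

```text
t: 2.13
tcp_pos: [0.5583, 0.056, 0.2966]
tool_rot: [0.991, 0.13, 0.003, 0.002]
force: [0.3, -0.1, -0.9]
finger_gap: 1.0
```

Run:
```python
from h import *
log()
import pickle
s=manip.snapshot("wrist"); pickle.dump(s,open("w2.pkl","wb"))
cv2.imwrite("pics/w2.png",s["frame"][:,:,::-1])
print(proj(s,[.614,.058,.09]))
u,v=proj(s,[.614,.058,.09]).astype(int)
crop(s,u-70,u+70,max(v-52,0),v+53,"w2c.png")
```

```text
t 2.13 q [-0.098  0.367  1.519 -0.002  1.249  1.212] tcp [0.5583 0.056  0.2966] gap 1.0 F [ 0.3 -0.1 -0.9]
tx [0.966 0.258 0.006] ty [ 0.258 -0.966  0.004] tz [ 0.007 -0.003 -1.   ]
[326.73266033 122.69151724]
w2c.png scale 5.714285714285714
```

View pics/w2.png

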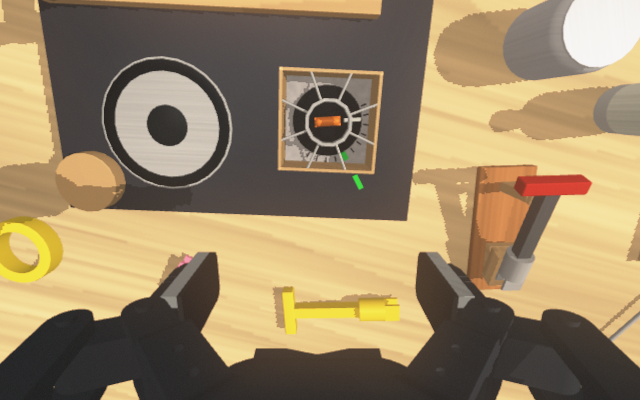

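View pics/w2c.png

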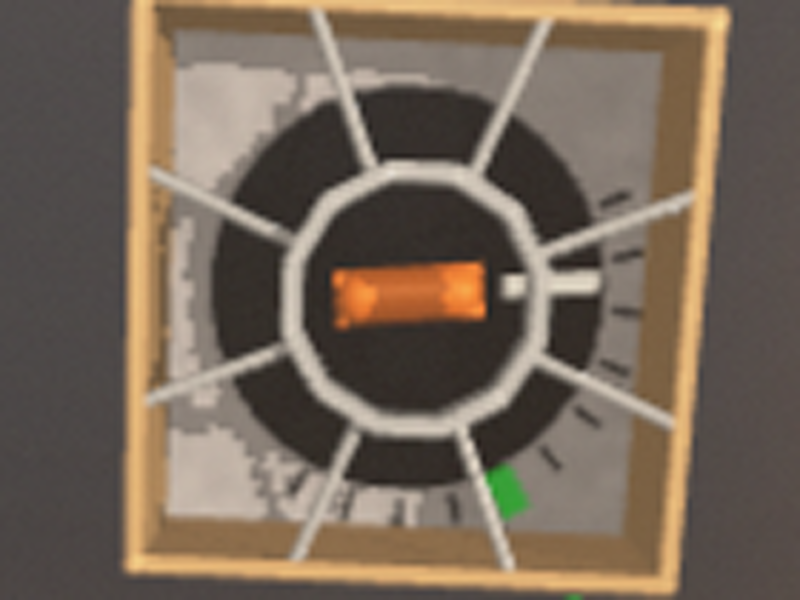

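Run:
```python
from h import *
import pickle
s=pickle.load(open("w2.pkl","rb"));w1=pickle.load(open("w1.pkl","rb"));S=pickle.load(open("s0.pkl","rb"))
k=800/140;u0,v0=326-70,122-52
t=lambda u,v,z:onz(s,u0+u/k,v0+v/k,z)
ring=t(416,298,.104);disc=t(408,286,.056);bar=t(410,296,.072);b1=t(340,298,.072);b2=t(484,292,.072);pt=t(601,283,.056);g=t(508,492,.056)
print("ring",ring,"disc",disc,"bar",bar)
c=(ring+disc+bar)/3
f=lambda a,b:np.arctan2(*(b-a)[[1,0]])
print("bar ang",f(b1,b2),"ptr ang",f(disc,pt),"green",f(disc,g), "green2",f(c,onz(s,358,182,.1)))
print("trimmer est",1.5-(f(disc,pt)-f(disc,g)))
# ring triangulate w/ top
kt=800/150
print("ring tri",tri([(s,u0+416/k,v0+298/k),(S["top"],220+147/kt,125+270/kt),(S["scene"],270+607/kt,170+185/kt)]))
# key pts
print("bar mid",tri([(w1,275,41),(s,553,186),(S["top"],220+560/kt,125+278/kt),(S["scene"],270+230/kt,170+261/kt)]))
for n,p in dict(a=(145,0),b=(728,12),c=(672,590),d=(128,570)).items(): print(n,t(*p,.1))
crop(s,440,620,140,275,"w2k.png");crop(w1,215,345,15,112+0,"w1k.png");crop(w1,215,345,100,198,"w1k2.png")
```

```text
ring [0.6154135 0.0567394 0.104    ] disc [0.61606127 0.05664017 0.056     ] bar [0.61469642 0.0564428  0.072     ]
bar ang -1.2700674491047228 ptr ang -1.2954933574996519 green -2.411855681215825 green2 -2.409748112838734
trimmer est 0.3836376762838267
ring tri (array([0.61633436, 0.05820975, 0.09221335]), [np.float64(0.0023509837543685386), np.float64(0.0012145240157521826), np.float64(0.0013686870796478516)])
bar mid (array([ 0.61323071, -0.19104466,  0.09430433]), [np.float64(0.0007781372934858393), np.float64(0.0024584285772995657), np.float64(0.0019519317468794455), np.float64(0.0029147471181321196)])
a [0.65066704 0.11362272 0.1       ]
b [0.67417174 0.01819836 0.1       ]
c [ 0.57730965 -0.0023983   0.1       ]
d [0.5554541  0.09429622 0.1       ]
w2k.png scale 4.444444444444445
w1k.png scale 6.153846153846154
w1k2.png scale 6.122448979591836
```

View pics/w2k.png

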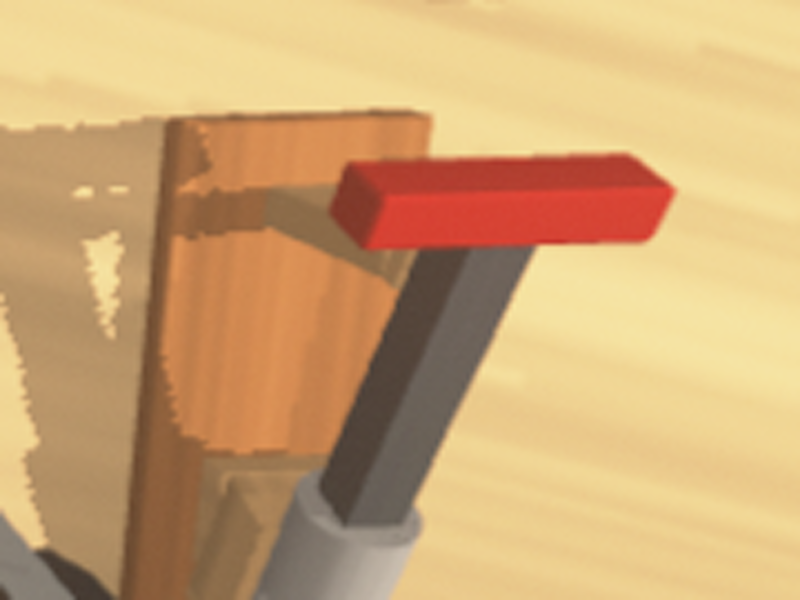

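View pics/w1k.png

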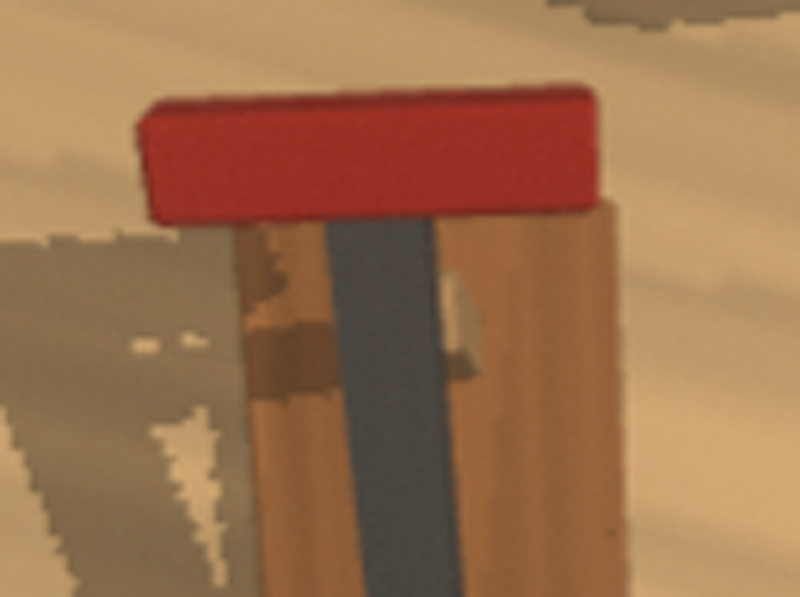

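View pics/w1k2.png

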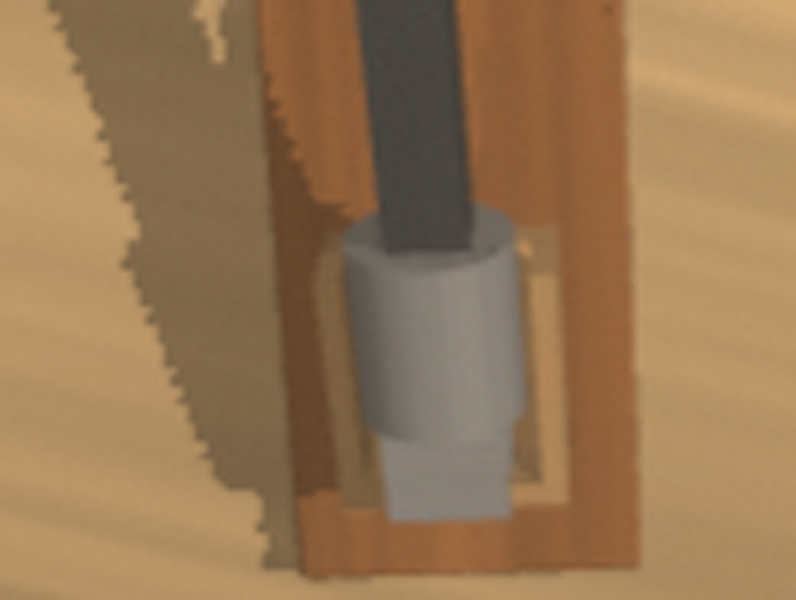

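```bash
cat > fitkey.py <<'E'
from h import *
import pickle
from scipy.optimize import least_squares
w2=pickle.load(open("w2.pkl","rb"));w1=pickle.load(open("w1.pkl","rb"));S=pickle.load(open("s0.pkl","rb"))
O=[]
def add(s,o,k,L):
    for p,(u,v) in L: O.append((s,np.array(p)/1e3,o[0]+u/k,o[1]+v/k))
add(w1,(215,15),800/130,[((-9,35,166),(143,118)),((-9,-35,166),(597,97)),((-9,35,150),(155,225)),((-9,-35,150),(600,207))])
add(w1,(215,100),600/98,[((-8,8,56),(387,250)),((-8,-8,56),(472,250)),((-11,12,0),(390,521)),((-11,-12,0),(513,520))])
add(w2,(440,140),800/180,[((9,35,166),(350,157)),((9,-35,166),(630,152)),((-9,-35,166),(675,190)),((-9,35,166),(388,193)),((-9,-35,150),(650,242)),((-9,35,150),(370,248)),((9,35,150),(330,208)),((-8,8,56),(347,524)),((-8,-8,56),(405,522))])
kt=800/150
add(S["top"],(220,125),kt,[((0,0,158),(560,278))]); add(S["scene"],(270,170),kt,[((0,0,158),(230,261))])
O=O[:17]
def pose(p): # yaw, elev, roll
    R0=np.array([[0,0,1],[0,1,0],[-1,0,0.]]) # cols key x->-z? key x=(0,0,-1), y=(0,1,0), z=(1,0,0)
    return Rn.from_euler("ZYX",[p[3],-p[4],p[5]]).as_matrix()@R0
def res(p,full=False):
    R=pose(p);r=[]
    for s,q,u,v in O:
        a=proj(s,p[:3]+R@q);r+=[a[0]-u,a[1]-v]
    r=np.array(r)
    return r if full else np.r_[r,(p[4]-.349)*60*2,p[5]*60*2]
f=least_squares(res,[.46,-.23,.03,.26,.35,0],loss="soft_l1")
p=f.x;R=pose(p)
print("origin",p[:3],"yaw,el,roll",p[3:]);print("resid",np.round(res(p,True).reshape(-1,2),1).tolist())
for z in (85,100,158): print(z,p[:3]+R[:,2]*z/1e3)
print(R)
np.save("keypose.npy",p)
E
python3 fitkey.py; cat log.jsonl | python3 -c "
import sys,json
for l in sys.stdin:
    d=json.loads(l);print(d['q'],d['tcp_pos'])"
```

```text
origin [ 0.47159452 -0.23505187  0.04013592] yaw,el,roll [0.28644614 0.34698076 0.00386217]
resid [[-0.9, -0.6], [0.9, 0.3], [-0.1, 0.6], [1.0, 1.1], [-0.3, 0.5], [0.1, -0.0], [0.1, -0.2], [-0.1, -0.6], [-0.8, -0.7], [0.9, -1.4], [2.4, -1.1], [-0.4, 0.1], [1.2, -0.1], [-1.5, 0.5], [-1.0, 0.3], [-0.2, 0.2], [-0.3, 0.3]]
85 [ 0.54827184 -0.21246684  0.06904102]
100 [ 0.56180313 -0.20848124  0.07414192]
158 [ 0.61412412 -0.19307027  0.09386541]
[[ 0.32511032 -0.28380271  0.90208608]
 [ 0.09978634  0.95887582  0.26570634]
 [-0.94039671  0.00363199  0.34006006]]
[-0.6842515567125338, 0.3677533689367603, 1.5122698110423238, 0.00023342079493105292, 1.2590140578598468, 0.6286822827183162] [0.4968241531367494, -0.26193737042025994, 0.29829460737600416]
[-0.09812316016960194, 0.36692155727755327, 1.51869479762147, -0.002086605211698363, 1.2488478398241354, 1.211956210157186] [0.5583448764488188, 0.055983314737557105, 0.2965882598789871]
```

```bash
cat >> h.py <<'E'
def plan(pos,R,N,pr=True):
    s=log(False);R0=Rn.from_quat(s["tool_rot"]).as_matrix();p0=s["tcp_pos"]
    rv=Rn.from_matrix(R0.T@R).as_rotvec();r=rv/N;A=sum(Rn.from_rotvec(r*k).as_matrix() for k in range(N))
    t=np.linalg.solve(A,R0.T@(np.asarray(pos)-p0))
    if pr: print("N",N,"row mm",np.round(t*1e3,2),"rad",np.round(r,4),"| total",np.round(R0.T@(np.asarray(pos)-p0)*1e3,1),np.round(rv,3),"rownorm",np.linalg.norm(t)*1e3,np.linalg.norm(r))
def toolR(psi,beta):
    c,s=np.cos(psi),np.sin(psi);tx=np.array([np.cos(beta)*c,np.cos(beta)*s,-np.sin(beta)]);tz=np.array([-np.sin(beta)*c,-np.sin(beta)*s,-np.cos(beta)])
    return np.c_[tx,np.cross(tz,tx),tz]
KP=np.array([.47159,-.23505,.04014]);PSI=.286
E
python3 - <<'E'
from h import *
B=np.radians(20);R=toolR(PSI,B);kz=np.array([.902,.2657,.34])
G=KP+kz*.088;T=G+R[:,2]*.019
print(T)
plan(T-R[:,2]*.11,R,10)
E
```

```text
[ 0.54473158 -0.2135017   0.05220584]
N 10 row mm [-2.5  25.36 14.82] rad [ 0.0001 -0.0354 -0.0026] | total [-45. 254. 142.] [ 0.001 -0.354 -0.026] rownorm 29.475022899466772 0.03549790261843481
```

Call:
{"name": "servo_tool", "arguments": {
  "motion": [
    [0,12,2,0,-0.02,0,1],
    [-2.5,27,8,0,-0.04,-0.003,1],
    [-2.5,27,14,0,-0.04,-0.003,1],
    [-2.5,27,16,0,-0.04,-0.003,1],
    [-2.5,27,18,0,-0.04,-0.003,1],
    [-2.5,27,18,0,-0.04,-0.003,1],
    [-2.5,27,18,0,-0.04,-0.003,1],
    [-2.5,27,18,0,-0.04,-0.003,1],
    [-2.5,25,18,0,-0.03,-0.003,1],
    [-2,20,12,0,-0.02,0,1],
    [0,10,5,0,-0.01,0,1],
    [0,0,0,0,0,0,1]
  ]
}}

```text
t: 3.18
tcp_pos: [0.5739, -0.2489, 0.1516]
tool_rot: [0.974, 0.129, -0.186, 0.028]
force: [0.6, 0.2, -0.1]
finger_gap: 0.996
```

Run:
```python
from h import *
log()
B=np.radians(20);R=toolR(PSI,B);kz=np.array([.902,.2657,.34])
G=KP+kz*.088;T=G+R[:,2]*.019
plan(T,R,5)
s=manip.snapshot("wrist");cv2.imwrite("pics/w3.png",s["frame"][:,:,::-1])
import pickle;pickle.dump(s,open("w3.pkl","wb"))
for z in (56,88,150): print(z,proj(s,KP+kz*z/1e3))
```

```text
t 3.18 q [-0.468  0.756  1.27  -0.257  1.405  0.919] tcp [ 0.5739 -0.2489  0.1516] gap 0.996 F [ 0.6  0.2 -0.1]
tx [ 0.897  0.241 -0.37 ] ty [ 0.262 -0.965  0.006] tz [-0.355 -0.102 -0.929]
N 5 row mm [ 3.67 -8.46 19.85] rad [-0.0005  0.0059 -0.0044] | total [ 19.1 -42.4  99.1] [-0.002  0.03  -0.022] rownorm 21.892278639798455 0.007392902011666857
56 [260.9245397  206.16411166]
88 [253.40151829 181.73838245]
150 [232.30133709 113.23036089]
```

View pics/w3.png

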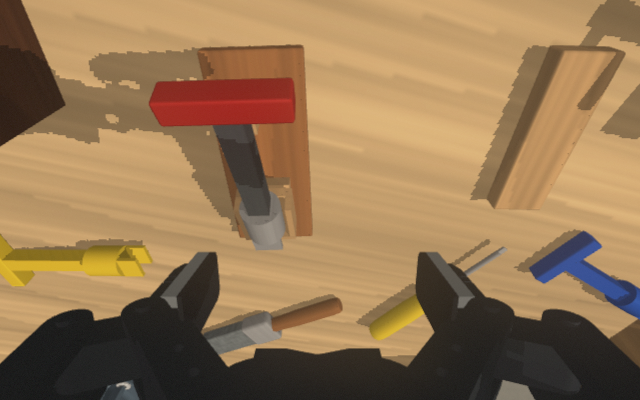

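Call:
{"name": "servo_tool", "arguments": {
  "motion": [
    [6,-14,0,0,0.01,-0.005,1],
    [6,-14,0,0,0.01,-0.005,1],
    [4,-9,0,0,0.005,-0.005,1],
    [2,-4,0,0,0,-0.005,1],
    [0,0,0,0,0,0,1]
  ]
}}

```text
t: 3.65
tcp_pos: [0.5791, -0.1958, 0.1488]
tool_rot: [0.975, 0.141, -0.171, 0.023]
force: [-0.5, 0.6, 0.4]
finger_gap: 1.003
```

Run:
```python
from h import *
log()
B=np.radians(20);R=toolR(PSI,B);kz=np.array([.902,.2657,.34])
G=KP+kz*.088;T=G+R[:,2]*.019
plan(T,R,5)
s=manip.snapshot("wrist");cv2.imwrite("pics/w4.png",s["frame"][:,:,::-1])
import pickle;pickle.dump(s,open("w4.pkl","wb"))
for z in (56,88,150): print(z,proj(s,KP+kz*z/1e3))
```

```text
t 3.65 q [-0.404  0.734  1.32  -0.221  1.366  0.955] tcp [ 0.5791 -0.1958  0.1488] gap 1.003 F [-0.5  0.6  0.4]
tx [ 0.902  0.267 -0.34 ] ty [ 0.283 -0.959 -0.003] tz [-0.327 -0.094 -0.94 ]
N 5 row mm [-0.55  1.48 20.75] rad [-0.0005 -0.0004  0.0004] | total [ -2.8   7.5 103.7] [-0.002 -0.002  0.002] rownorm 20.80921133988248 0.0007636364886489199
56 [324.68117267 231.15865979]
88 [325.45826208 209.33796715]
150 [327.5839659  149.64814339]
```

View pics/w4.png

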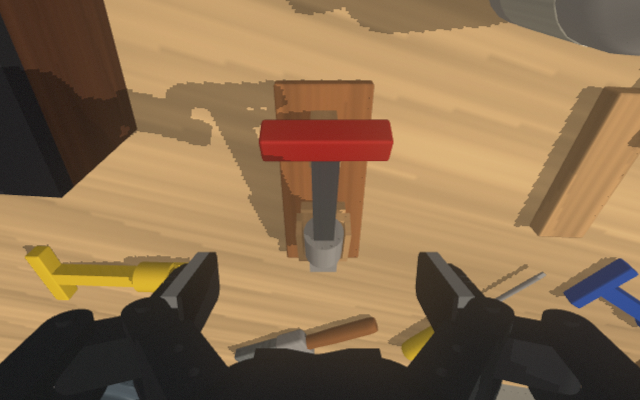

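Call:
{"name": "servo_tool", "arguments": {
  "motion": [
    [-1,4,4,0,0,0,1],
    [-1,3,12,0,0,0,1],
    [0,0,18,0,0,0,1],
    [0,0,18,0,0,0,1],
    [0,0,16,0,0,0,1],
    [0,0,10,0,0,0,1],
    [0,0,4,0,0,0,1],
    [0,0,0,0,0,0,1]
  ]
}}

```text
t: 4.37
tcp_pos: [0.556, -0.2128, 0.0729]
tool_rot: [0.975, 0.144, -0.166, 0.028]
force: [0.1, 0.9, -0.0]
finger_gap: 0.998
```

Run:
```python
from h import *
log()
B=np.radians(20);R=toolR(PSI,B);kz=np.array([.902,.2657,.34])
G=KP+kz*.088;T=G+R[:,2]*.019
plan(T,R,3)
s=manip.snapshot("wrist");cv2.imwrite("pics/w5.png",s["frame"][:,:,::-1])
for z in (56,88,150): print(z,proj(s,KP+kz*z/1e3))
```

```text
t 4.37 q [-0.439  0.806  1.418 -0.248  1.181  0.964] tcp [ 0.556  -0.2128  0.0729] gap 0.998 F [ 0.1  0.9 -0. ]
tx [ 0.903  0.271 -0.333] ty [ 0.29  -0.957  0.006] tz [-0.317 -0.102 -0.943]
N 3 row mm [-1.13 -0.87  7.72] rad [ 0.0029 -0.0033  0.0017] | total [-3.5 -2.7 23.2] [ 0.009 -0.01   0.005] rownorm 7.856095465714969 0.004734683413975846
56 [309.52785072 283.63315747]
88 [308.82712421 259.3789355 ]
150 [306.52484205 179.69012497]
```

View pics/w5.png

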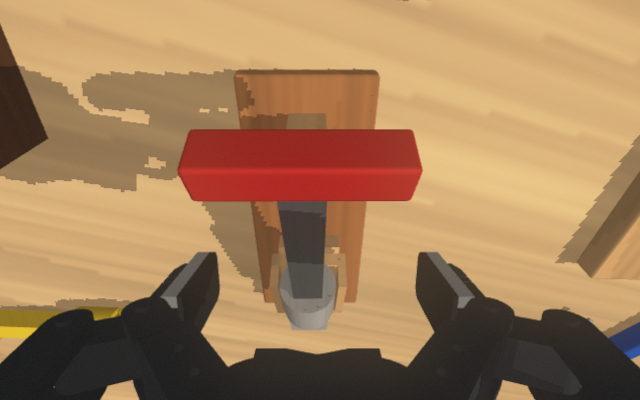

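Call:
{"name": "servo_tool", "arguments": {
  "motion": [
    [-1,-2,6,0,0,0,1],
    [-1,-1.5,8,0,0,0,1],
    [-1,0,6,0,0,0,1],
    [0,0,2,0,0,0,1],
    [0,0,0,0,0,0,1]
  ]
}}

```text
t: 4.83
tcp_pos: [0.5473, -0.2134, 0.0542]
tool_rot: [0.976, 0.144, -0.164, 0.03]
force: [0.4, -0.5, 0.6]
finger_gap: 1.0
```

Run:
```python
from h import *
log()
B=np.radians(20);R=toolR(PSI,B);kz=np.array([.902,.2657,.34])
G=KP+kz*.088;T=G+R[:,2]*.019
plan(T,R,3)
s=manip.snapshot("wrist");cv2.imwrite("pics/w6.png",s["frame"][:,:,::-1])
for z in (56,88,150): print(z,proj(s,KP+kz*z/1e3))
```

```text
t 4.83 q [-0.445  0.821  1.452 -0.256  1.125  0.974] tcp [ 0.5473 -0.2134  0.0542] gap 1.0 F [ 0.4 -0.5  0.6]
tx [ 0.905  0.271 -0.328] ty [ 0.29  -0.957  0.011] tz [-0.31  -0.105 -0.945]
N 3 row mm [-0.57 -0.23  0.89] rad [ 0.0045 -0.0051  0.0014] | total [-1.7 -0.7  2.7] [ 0.013 -0.015  0.004] rownorm 1.0836968261010815 0.00693455073071725
56 [312.58996196 301.48401841]
88 [312.54296951 276.67168667]
150 [312.37482393 187.8896666 ]
```

View pics/w6.png

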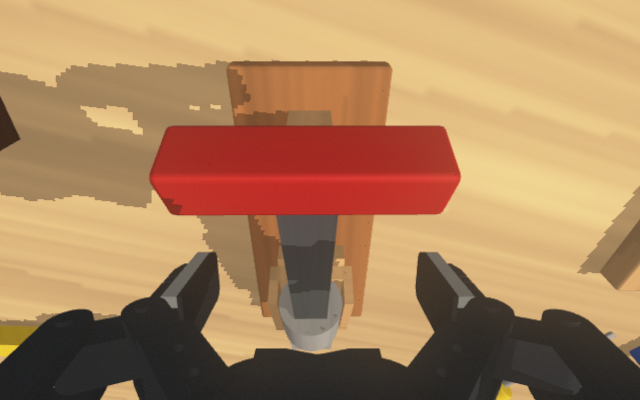

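Call:
{"name": "servo_tool", "arguments": {
  "motion": [
    [-1,-1.5,2,0.01,-0.01,0,0.3],
    [0,0,0,0,0,0,-0.2],
    [0,0,0,0,0,0,-1],
    [0,0,0,0,0,0,-1],
    [0,0,0,0,0,0,-1],
    [0,0,0,0,0,0,-1],
    [0,0,0,0,0,0,-1],
    [0,0,0,0,0,0,-1]
  ],
  "grip_force": 60
}}

```text
t: 5.55
tcp_pos: [0.5463, -0.2124, 0.0535]
tool_rot: [0.975, 0.143, -0.169, 0.026]
force: [-1.0, -0.2, 0.0]
finger_gap: 0.174
```

Run:
```python
from h import *
log()
s=manip.snapshot("wrist");cv2.imwrite("pics/w7.png",s["frame"][:,:,::-1])
```

```text
t 5.55 q [-0.445  0.826  1.446 -0.253  1.14   0.972] tcp [ 0.5463 -0.2124  0.0535] gap 0.174 F [-1.  -0.2  0. ]
tx [ 0.902  0.269 -0.337] ty [ 0.287 -0.958  0.002] tz [-0.322 -0.098 -0.942]
```

View pics/w7.png

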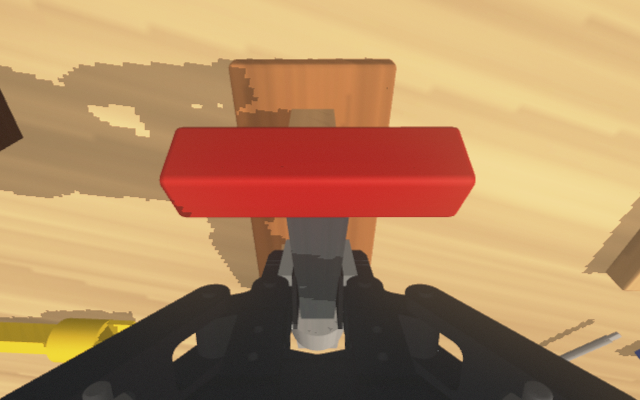

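Call:
{"name": "servo_tool", "arguments": {
  "motion": [
    [-3,0,-9,0,0,0,-1],
    [-5,0,-14,0,0,0,-1],
    [-7,0,-20,0,0,0,-1],
    [-9,0,-26,0,0,0,-1],
    [-10,0,-28,0,0.05,0,-1],
    [-10,0,-28,0,0.06,0,-1],
    [-6,0,-28,0,0.06,0,-1],
    [-4,0,-20,0,0.06,0,-1],
    [0,0,-10,0,0.06,-0.05,-1],
    [0,0,0,0,0.04,-0.1,-1],
    [0,0,0,0,0,-0.1,-1]
  ]
}}

```text
t: 6.52
tcp_pos: [0.5468, -0.211, 0.2647]
tool_rot: [0.962, 0.274, 0.003, 0.001]
force: [-0.7, -0.1, -3.1]
finger_gap: 0.175
```

Run:
```python
from h import *
log()
s=manip.snapshot("wrist");cv2.imwrite("pics/w8.png",s["frame"][:,:,::-1])
```

```text
t 6.52 q [-0.561  0.435  1.499  0.004  1.202  0.454] tcp [ 0.5468 -0.211   0.2647] gap 0.175 F [-0.7 -0.1 -3.1]
tx [0.85  0.527 0.005] ty [ 0.527 -0.85   0.004] tz [ 0.007 -0.    -1.   ]
```

View pics/w8.png

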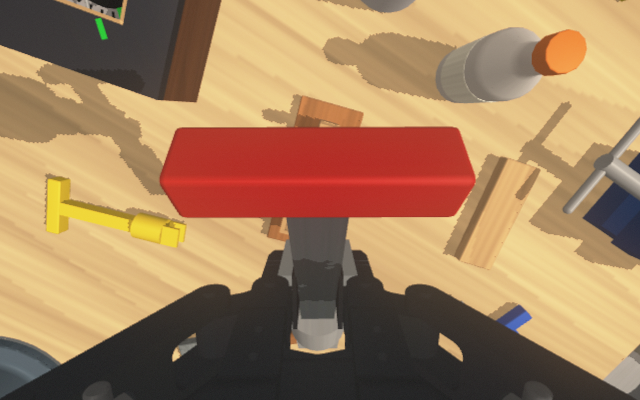

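```bash
cat > fith.py <<'E'
from h import *
import pickle,json
from scipy.optimize import least_squares
from fitkey import pose
p=np.load("keypose.npy");Rk=pose(p)
L=[json.loads(l) for l in open("log.jsonl")]
g=[l for l in L if abs(l["t"]-5.55)<.02][0]
Rt=Rn.from_quat(g["tool_rot"]).as_matrix();tk0=Rt.T@(p[:3]-np.array(g["tcp_pos"]));Rtk0=Rt.T@Rk
print("tool-key pos",tk0,"\n",Rtk0)
s=manip.snapshot("wrist");st=manip.sense();pickle.dump(s,open("w8.pkl","wb"))
Rs=Rn.from_quat(st["tool_rot"]).as_matrix();ps=st["tcp_pos"]
pts=[((9,35,166),(178,128)),((9,-35,166),(460,128)),((-9,35,166),(162,182)),((-9,-35,166),(474,182)),((-9,35,150),(182,216)),((-9,-35,150),(455,216)),((-8,8,150),(288,217)),((-8,-8,150),(349,217))]
def pr(x):
    # x: alpha, along offset s (grip z along key), lateral (tool z offset of axis), y offset, yaw
    a=x[0];R=np.array([[np.cos(a)],[0],[0]])
    kz=np.array([np.cos(a),0,-np.sin(a)]);ky=np.array([0,-1,0.]);kx=np.cross(ky,kz)
    R=Rn.from_rotvec([0,0,0]).as_matrix()@np.c_[kx,ky,kz]
    R=Rn.from_euler("xz",[x[4],x[5]]).as_matrix()@R
    o=np.array([x[1],x[3],x[2]])
    return o,R
def res(x):
    o,R=pr(x);r=[]
    for q,uv in pts: r+=list(proj(s,ps+Rs@(o+R@(np.array(q)/1e3)))-uv)
    return np.r_[r,x[4]*100,x[5]*100]
a0=np.arcsin(-Rtk0[2,2])
x0=[a0,tk0[0],tk0[2],0,0,0]
print("x0",np.round(x0,4),np.round(res(x0),1))
f=least_squares(res,x0);print("fit",np.round(f.x,4),np.round(f.fun,1))
np.save("tk.npy",f.x)
E
python3 fith.py
```

```text
origin [ 0.47159452 -0.23505187  0.04013592] yaw,el,roll [0.28644614 0.34698076 0.00386217]
resid [[-0.9, -0.6], [0.9, 0.3], [-0.1, 0.6], [1.0, 1.1], [-0.3, 0.5], [0.1, -0.0], [0.1, -0.2], [-0.1, -0.6], [-0.8, -0.7], [0.9, -1.4], [2.4, -1.1], [-0.4, 0.1], [1.2, -0.1], [-1.5, 0.5], [-1.0, 0.3], [-0.2, 0.2], [-0.3, 0.3]]
85 [ 0.54827184 -0.21246684  0.06904102]
100 [ 0.56180313 -0.20848124  0.07414192]
158 [ 0.61412412 -0.19307027  0.09386541]
[[ 0.32511032 -0.28380271  0.90208608]
 [ 0.09978634  0.95887582  0.26570634]
 [-0.94039671  0.00363199  0.34006006]]
tool-key pos [-0.0689746   0.00020373  0.03886812] 
 [[ 0.63671226  0.00107643  0.77110073]
 [-0.00433719 -0.99997821  0.00497724]
 [ 0.77108928 -0.00651348 -0.63669372]]
x0 [ 0.6902 -0.069   0.0389  0.      0.      0.    ] [ -6.4 -10.8  -5.7  -8.8 -11.6  -8.4  -0.3  -6.3  -6.2  -2.6  -5.9  -0.8
  -6.4  -6.2  -5.3  -5.8   0.    0. ]
fit [ 0.7029 -0.0695  0.0415  0.0025 -0.0026 -0.0066] [ 1.6 -2.8 -2.5 -2.6 -1.5  0.2  2.7  0.4  2.5  3.2 -2.7  3.5 -0.1 -0.9
 -0.2 -0.9 -0.3 -0.7]
```

Call:
{"name": "servo_tool", "arguments": {
  "motion": [
    [10,-9,-2,0,0,0,-1],
    [22,-20,-5,0,0,0,-1],
    [25,-23,-5,0,0,0,-1],
    [25,-23,-5,0,0,0,-1],
    [25,-23,-5,0,0,0,-1],
    [25,-23,-5,0,0,0,-1],
    [20,-19,-2,0,0,0,-1],
    [12,-12,0,0,0,-0.03,-1],
    [6,-6,0,0,0,-0.06,-1],
    [0,0,0,0,0,-0.1,-1],
    [0,0,0,0,0,-0.12,-1],
    [0,0,0,0,0,-0.12,-1]
  ]
}}

```text
t: 7.62
tcp_pos: [0.6121, 0.0392, 0.2931]
tool_rot: [0.884, 0.468, -0.002, -0.005]
force: [-0.0, -0.6, -2.1]
finger_gap: 0.176
```

Call:
{"name": "servo_tool", "arguments": {
  "motion": [
    [0,0,0,0,0,-0.12,-1],
    [0,0,0,0,0,-0.12,-1],
    [0,0,0,0,0,-0.12,-1],
    [0,0,0,0,0,-0.12,-1],
    [0,0,0,0,0,-0.12,-1],
    [0,0,0,0,0,-0.12,-1],
    [0,0,0,0,0,-0.12,-1],
    [0,0,0,0,0,-0.12,-1],
    [0,0,0,0,0,-0.12,-1],
    [0,0,0,0,0,-0.12,-1],
    [0,0,0,0,0,-0.12,-1],
    [0,0,0,0,0,-0.1,-1]
  ]
}}

```text
t: 8.62
tcp_pos: [0.6054, 0.06, 0.2878]
tool_rot: [0.338, 0.941, 0.0, -0.017]
force: [-0.1, -0.1, -1.3]
finger_gap: 0.172
```

```bash
cat >> h.py <<'E'
def Rtk(a=.697):
    kz=np.array([np.cos(a),0,-np.sin(a)]);ky=np.array([0,-1,0.]);return np.c_[np.cross(ky,kz),ky,kz]
OTK=np.array([-.0693,0,.040])
def tool_for_key(pos,yang,a=.697):
    ky=np.array([np.cos(yang),np.sin(yang),0]);kz=np.array([0,0,1.]);Rk=np.c_[np.cross(ky,kz),ky,kz]
    R=Rk@Rtk(a).T; return np.asarray(pos)-R@OTK,R
E
python3 - <<'E'
from h import *
s=log()
p,R=tool_for_key([.615,.0588,.14],-1.285);print(p);print(R)
plan(p,R,10)
E
```

```text
t 8.62 q [-0.089  0.461  1.385  0.01   1.328 -0.974] tcp [0.6054 0.06   0.2878] gap 0.172 F [-0.1 -0.1 -1.3]
tx [-0.772  0.635  0.033] ty [ 0.635  0.772 -0.011] tz [-0.032  0.012 -0.999]
[0.60174612 0.05490547 0.21881407]
[[-0.61588235 -0.28192157 -0.7356692 ]
 [-0.18097117  0.95943746 -0.21616939]
 [ 0.7667714   0.         -0.64192027]]
N 10 row mm [-2.6   0.42  6.61] rad [ 0.0429  0.0767 -0.0905] | total [-2.7 -5.5 69. ] [ 0.429  0.767 -0.905] rownorm 7.119820496676508 0.1261130537571385
```

Call:
{"name": "servo_tool", "arguments": {
  "motion": [
    [0,0,-1,0.02,0.035,-0.04,-1],
    [0,0,0,0.036,0.064,-0.076,-1],
    [0,0,0,0.036,0.064,-0.076,-1],
    [0,0,0,0.036,0.064,-0.076,-1],
    [0,0,0,0.036,0.064,-0.076,-1],
    [0,0,0,0.036,0.064,-0.076,-1],
    [0,0,0,0.036,0.064,-0.076,-1],
    [0,0,0,0.036,0.064,-0.076,-1],
    [0,0,0,0.036,0.064,-0.076,-1],
    [0,0,0,0.036,0.064,-0.076,-1],
    [0,0,0,0.036,0.064,-0.076,-1],
    [0,0,0,0.02,0.035,-0.04,-1]
  ]
}}

```text
t: 9.62
tcp_pos: [0.602, 0.0774, 0.2872]
tool_rot: [-0.11, 0.902, -0.062, -0.412]
force: [0.2, 0.2, -2.7]
finger_gap: 0.178
```

Run:
```python
from h import *
s=log()
p,R=tool_for_key([.615,.0588,.14],-1.285)
plan(p,R,6)
```

```text
t 9.62 q [ 0.033  0.876  0.841 -0.234  2.257 -1.85 ] tcp [0.602  0.0774 0.2872] gap 0.178 F [ 0.2  0.2 -2.7]
tx [-0.636 -0.147  0.758] ty [-0.25   0.968 -0.022] tz [-0.73  -0.204 -0.652]
N 6 row mm [-8.06 -3.45  8.2 ] rad [ 0.0018  0.0023 -0.0063] | total [-48.4 -20.2  49.4] [ 0.011  0.014 -0.038] rownorm 12.000902863138009 0.006954130393933981
```

Call:
{"name": "servo_tool", "arguments": {
  "motion": [
    [-4,-2,4,0.002,0.003,-0.006,-1],
    [-9,-4,9,0.002,0.003,-0.008,-1],
    [-11,-4,11,0.002,0.003,-0.008,-1],
    [-10,-4,10,0.002,0.003,-0.008,-1],
    [-6,-2,6,0,0,-0.004,-1],
    [-3,-1,3,0,0,0,-1],
    [0,0,0,0,0,0,-1]
  ]
}}

```text
t: 10.2
tcp_pos: [0.6013, 0.0636, 0.2166]
tool_rot: [-0.126, 0.898, -0.062, -0.418]
force: [0.3, -0.1, -1.8]
finger_gap: 0.173
```

Run:
```python
from h import *
import pickle
s=log()
p,R=tool_for_key([.615,.0588,.14],-1.285)
plan(p,R,3)
for n in ("scene","top","wrist"):
    s=manip.snapshot(n);pickle.dump(s,open(f"a_{n}.pkl","wb"))
    if n=="scene": crop(s,310,450,130,235,"a_scene.png")
    elif n=="top": crop(s,190,310,110,200,"a_top.png")
    else: cv2.imwrite("pics/a_wrist.png",s["frame"][:,:,::-1])
```

```text
t 10.2 q [ 0.021  0.939  0.901 -0.243  2.142 -1.869] tcp [0.6013 0.0636 0.2166] gap 0.173 F [ 0.3 -0.1 -1.8]
tx [-0.619 -0.174  0.766] ty [-0.278  0.96  -0.007] tz [-0.734 -0.217 -0.643]
N 3 row mm [ 0.97 -2.82  0.05] rad [-0.0005  0.0005 -0.0025] | total [ 2.9 -8.5  0.2] [-0.002  0.002 -0.008] rownorm 2.9807556520804086 0.002641303937725974
a_scene.png scale 5.714285714285714
a_top.png scale 6.666666666666667
```

View pics/a_scene.png

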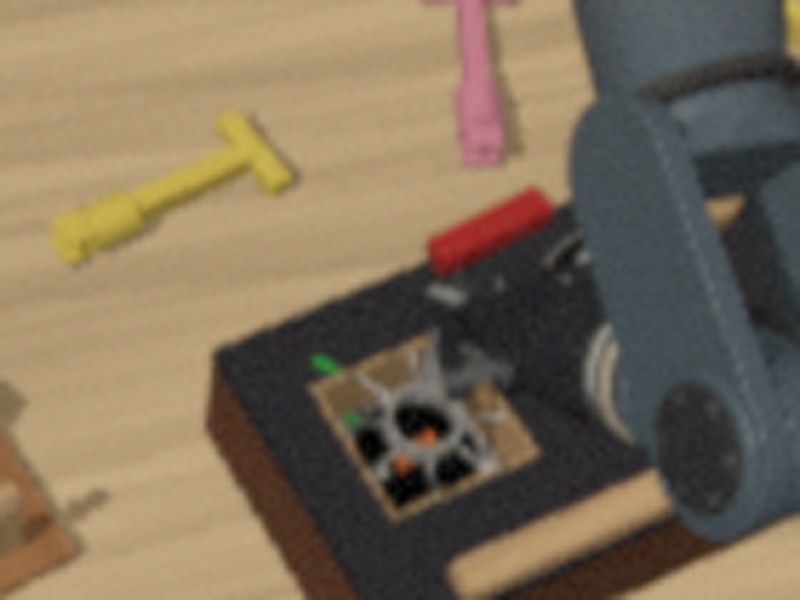

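View pics/a_top.png

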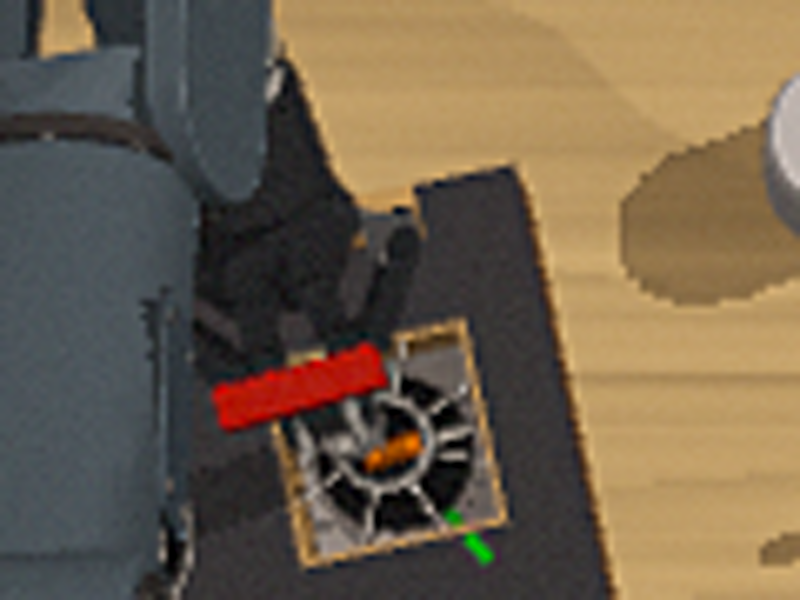

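View pics/a_wrist.png

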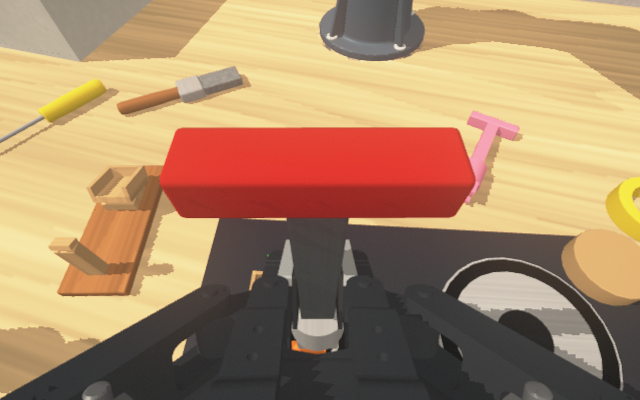

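Call:
{"name": "servo_tool", "arguments": {
  "motion": [
    [1,-2.5,0,0,0,-0.004,-1],
    [1,-3,0,0,0,-0.004,-1],
    [0.5,-2,0,0,0,0,-1],
    [0,0,0,0,0,0,-1]
  ]
}}

```text
t: 10.68
tcp_pos: [0.604, 0.0558, 0.224]
tool_rot: [-0.13, 0.899, -0.061, -0.414]
force: [-0.3, -0.6, -1.2]
finger_gap: 0.173
```

Run:
```python
from h import *
import pickle
st=log()
p,R=tool_for_key([.615,.0588,.14],-1.285)
plan(p,R,3)
Rs=Rn.from_quat(st["tool_rot"]).as_matrix();o=st["tcp_pos"]+Rs@OTK;Rk=Rs@Rtk()
print("key",o,"kz",Rk[:,2],"ky ang",np.arctan2(Rk[1,1],Rk[0,1]))
for n in ("scene","top"):
    s=manip.snapshot(n);pickle.dump(s,open(f"b_{n}.pkl","wb"))
    f=s["frame"].copy();
    k=6
    u0,v0=(350,150) if n=="scene" else (210,140)
    im=cv2.resize(f[v0:v0+80,u0:u0+110,::-1],None,fx=k,fy=k,interpolation=cv2.INTER_CUBIC)
    def dot(P,c):
        q=(proj(s,P)-[u0,v0]+.5)*k; cv2.circle(im,tuple(int(x) for x in q),3,c,-1)
    for z in (.150,.166):
      for y in (-.035,.035):
        for x in (-.009,.009): dot(o+Rk@[x,y,z],(255,255,0))
    for a in np.linspace(0,2*np.pi,24): dot(np.array([.615+.0217*np.cos(a),.0588+.0217*np.sin(a),.104]),(255,0,255)); dot(o+Rk@[.016*np.cos(a),.016*np.sin(a),.02],(0,255,255))
    for x in (-.011,-.007,.007,.011):
      for y in (-.012,.012): dot(o+Rk@[x,y,0],(0,255,0))
    cv2.imwrite(f"pics/b_{n}.png",im)
```

```text
t 10.68 q [ 0.011  0.929  0.897 -0.252  2.144 -1.89 ] tcp [0.604  0.0558 0.224 ] gap 0.173 F [-0.3 -0.6 -1.2]
tx [-0.624 -0.183  0.76 ] ty [-0.284  0.959 -0.003] tz [-0.728 -0.218 -0.65 ]
N 3 row mm [-0.79 -0.06  1.72] rad [-0.0013  0.0036 -0.0003] | total [-2.3 -0.2  5.2] [-0.004  0.011 -0.001] rownorm 1.8910383341890928 0.0038573721956760188
key [0.61812644 0.05969597 0.14529377] kz [-1.13018894e-02 -9.39650817e-05  9.99936127e-01] ky ang -1.282533623043995
```

View pics/b_scene.png

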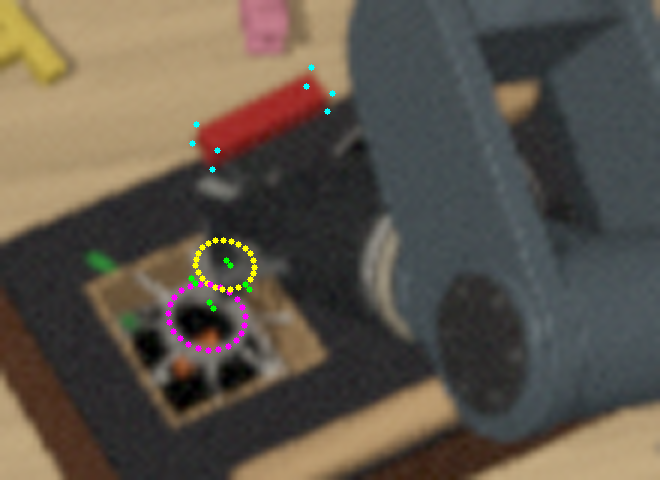

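View pics/b_top.png

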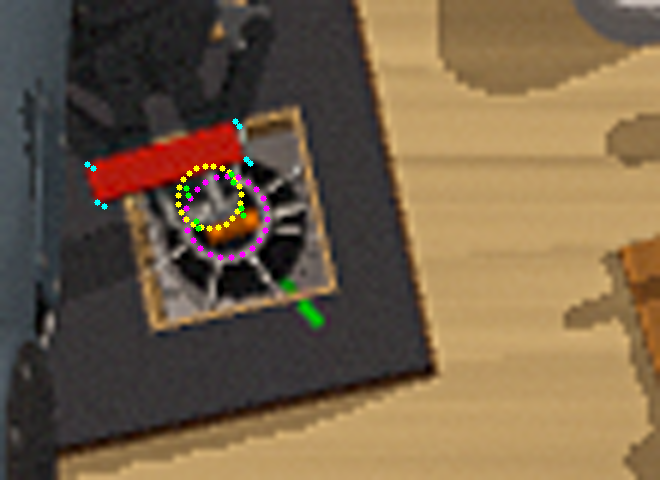

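Call:
{"name": "servo_tool", "arguments": {
  "motion": [
    [-3,0,4,0,0.004,0,-1],
    [-5,0,6,0,0.004,0,-1],
    [-4,0,5,0,0.002,0,-1],
    [-1,0,2,0,0,0,-1],
    [0,0,0,0,0,0,-1]
  ]
}}

```text
t: 11.2
tcp_pos: [0.5988, 0.0549, 0.2003]
tool_rot: [-0.13, 0.897, -0.062, -0.419]
force: [-0.4, 0.4, -1.2]
finger_gap: 0.174
```

```bash
cat > st.py <<'E'
from h import *
import sys
st=log()
Rs=Rn.from_quat(st["tool_rot"]).as_matrix();o=st["tcp_pos"]+Rs@OTK;Rk=Rs@Rtk()
print("key",np.round(o,4),"kz",np.round(Rk[:,2],4),"ky ang",np.arctan2(Rk[1,1],Rk[0,1]))
z=float(sys.argv[1])
p,R=tool_for_key([.615,.0588,z],-1.285);plan(p,R,4)
E
python3 st.py 0.115
```

```text
t 11.2 q [ 0.011  0.95   0.923 -0.249  2.109 -1.879] tcp [0.5988 0.0549 0.2003] gap 0.174 F [-0.4  0.4 -1.2]
tx [-0.615 -0.181  0.767] ty [-0.285  0.959 -0.002] tz [-0.735 -0.22  -0.641]
key [0.6121 0.0587 0.1214] kz [-0.      0.0024  1.    ] ky ang -1.282065704083907
N 4 row mm [-1.69 -0.22  0.5 ] rad [-0.0009 -0.0002  0.    ] | total [-6.7 -0.9  2. ] [-0.004 -0.001  0.   ] rownorm 1.7711610934594324 0.0009475053819224066
```

Call:
{"name": "servo_tool", "arguments": {
  "motion": [
    [-2,-0.3,0.6,0,0,0,-1],
    [-2.5,-0.3,0.8,0,0,0,-1],
    [-1,0,0.3,0,0,0,-1],
    [0,0,0,0,0,0,-1]
  ]
}}

```text
t: 11.53
tcp_pos: [0.601, 0.0551, 0.1934]
tool_rot: [-0.13, 0.896, -0.062, -0.42]
force: [-0.7, -0.7, -1.1]
finger_gap: 0.176
```

```bash
python3 st.py 0.115
python3 - <<'E'
from h import *
for n in ("scene","top"):
    s=manip.snapshot(n)
    u0,v0=(355,165) if n=="scene" else (220,150)
    crop(s,u0,u0+60,v0,v0+45,f"c_{n}.png")
E
```

```text
t 11.53 q [ 0.011  0.961  0.918 -0.249  2.106 -1.878] tcp [0.601  0.0551 0.1934] gap 0.176 F [-0.7 -0.7 -1.1]
tx [-0.614 -0.181  0.769] ty [-0.285  0.959 -0.002] tz [-0.736 -0.22  -0.64 ]
key [0.614  0.0588 0.1145] kz [0.0021 0.0025 1.    ] ky ang -1.2818625751969472
N 4 row mm [-0.03 -0.1  -0.2 ] rad [-0.0009 -0.0007  0.0002] | total [-0.1 -0.4 -0.8] [-0.004 -0.003  0.001] rownorm 0.22676244332478876 0.0011242380275755465
c_scene.png scale 13.333333333333334
c_top.png scale 13.333333333333334
```

View pics/c_scene.png

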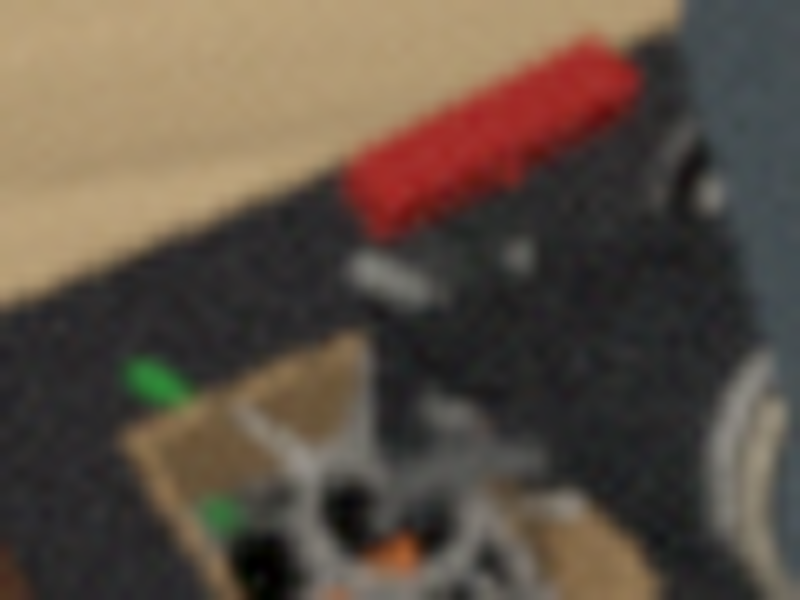

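View pics/c_top.png

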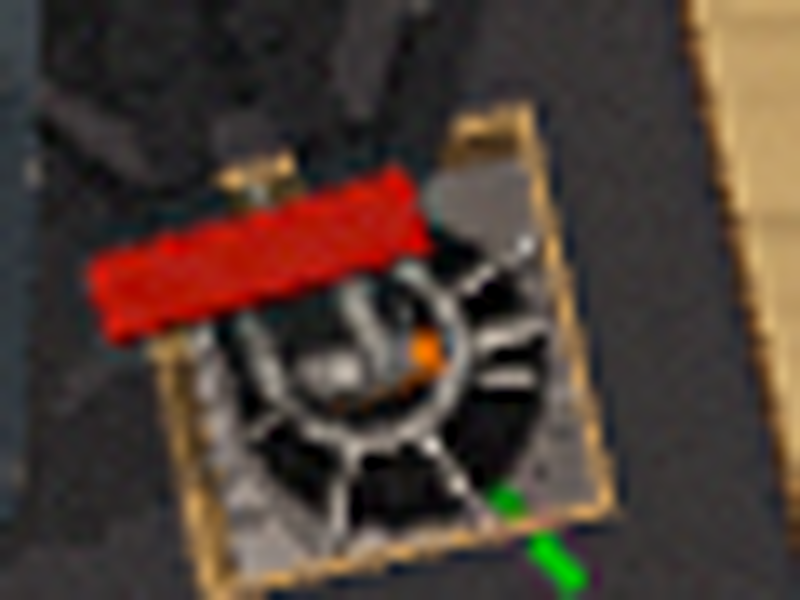

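Run:
```python
from h import *
s=manip.snapshot("top");c=manip.snapshot("scene")
f=lambda s,u,v,u0,v0,z:onz(s,u0+(u+.5)/13.333-.5,v0+(v+.5)/13.333-.5,z)
print("ring",f(s,360,347,220,150,.104)); print("bar",f(s,260,255,220,150,.1145+.163))
print("bar corners",[np.round(f(s,*q,220,150,.1145+.166),4).tolist() for q in ((90,270),(405,170),(432,240),(115,340))])
# scene: crossbar corners
print("scene ring",f(c,400,510,355,165,.104)); print("scene bar",f(c,495,140,355,165,.1145+.158))
```

```text
ring [0.61533551 0.06118242 0.104     ]
bar [0.61468324 0.05983331 0.2775    ]
bar corners [[0.6111, 0.0949, 0.2805], [0.6323, 0.0292, 0.2805], [0.6175, 0.0234, 0.2805], [0.5963, 0.0895, 0.2805]]
scene ring [0.61708635 0.06004687 0.104     ]
scene bar [0.61654874 0.05940429 0.2725    ]
```

Call:
{"name": "servo_tool", "arguments": {
  "motion": [
    [-2,0.8,1.5,0,0,0,-1],
    [-4,0.5,3.3,0,0,0,-1],
    [-4.6,0,3.8,0,0,0,-1],
    [-4.6,0,3.8,0,0,0,-1],
    [-3,0,2.5,0,0,0,-1],
    [-1,0,0.8,0,0,0,-1]
  ]
}}

```text
t: 12.23
tcp_pos: [0.6012, 0.0566, 0.1674]
tool_rot: [-0.13, 0.897, -0.062, -0.419]
force: [-0.2, -0.1, -1.8]
finger_gap: 0.176
```

```bash
python3 st.py 0.08
```

```text
t 12.23 q [ 0.013  0.988  0.929 -0.242  2.067 -1.865] tcp [0.6012 0.0566 0.1674] gap 0.176 F [-0.2 -0.1 -1.8]
tx [-0.616 -0.181  0.767] ty [-0.285  0.959 -0.002] tz [-0.735 -0.22  -0.642]
key [0.6145 0.0603 0.0886] kz [-7.0e-04  2.4e-03  1.0e+00] ky ang -1.2818050125324623
N 4 row mm [-1.66 -0.43  1.37] rad [-0.001 -0.     0.   ] | total [-6.7 -1.7  5.5] [-0.004 -0.     0.   ] rownorm 2.1981298659979354 0.001010488207725448
```

Call:
{"name": "servo_tool", "arguments": {
  "motion": [
    [-2,-0.3,1.7,0,0,0,-1],
    [-3,-0.2,2.5,0,0,0,-1],
    [-2.5,0,2,0,0,0,-1],
    [-1,0,0.8,0,0,0,-1]
  ]
}}

```text
t: 12.57
tcp_pos: [0.6012, 0.056, 0.1545]
tool_rot: [-0.13, 0.896, -0.062, -0.419]
force: [0.9, -0.1, -1.4]
finger_gap: 0.178
```

```bash
python3 st.py 0.056
python3 - <<'E'
from h import *
for n in ("scene","top"):
    s=manip.snapshot(n)
    u0,v0=(355,165) if n=="scene" else (220,150)
    crop(s,u0,u0+60,v0,v0+45,f"d_{n}.png")
E
```

```text
t 12.57 q [ 0.012  1.002  0.933 -0.24   2.05  -1.861] tcp [0.6012 0.056  0.1545] gap 0.178 F [ 0.9 -0.1 -1.4]
tx [-0.615 -0.181  0.768] ty [-0.285  0.959 -0.002] tz [-0.735 -0.22  -0.641]
key [0.6144 0.0597 0.0757] kz [8.0e-04 2.5e-03 1.0e+00] ky ang -1.2819026627497356
N 4 row mm [-3.82 -0.29  3.11] rad [-0.0009 -0.0004  0.0001] | total [-15.3  -1.1  12.4] [-0.004 -0.001  0.   ] rownorm 4.929119947806077 0.0010117644242590587
d_scene.png scale 13.333333333333334
d_top.png scale 13.333333333333334
```

View pics/d_top.png

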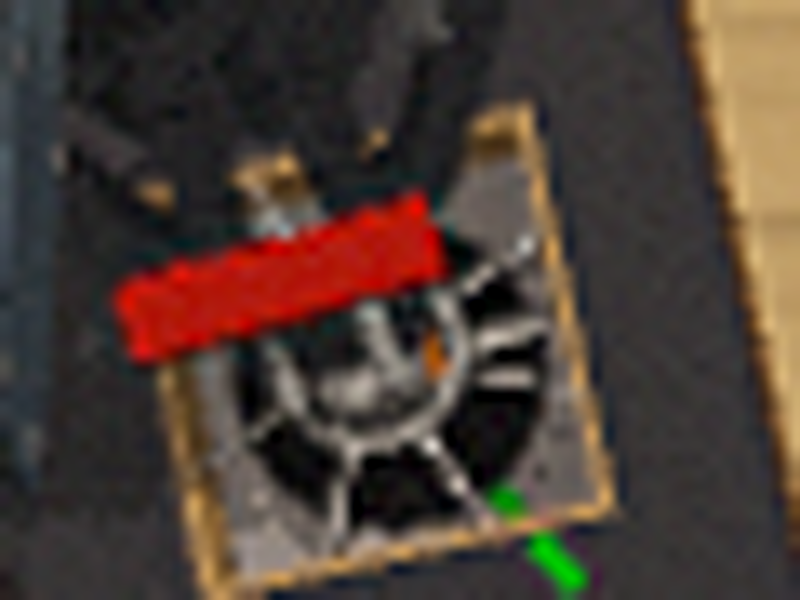

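View pics/d_scene.png

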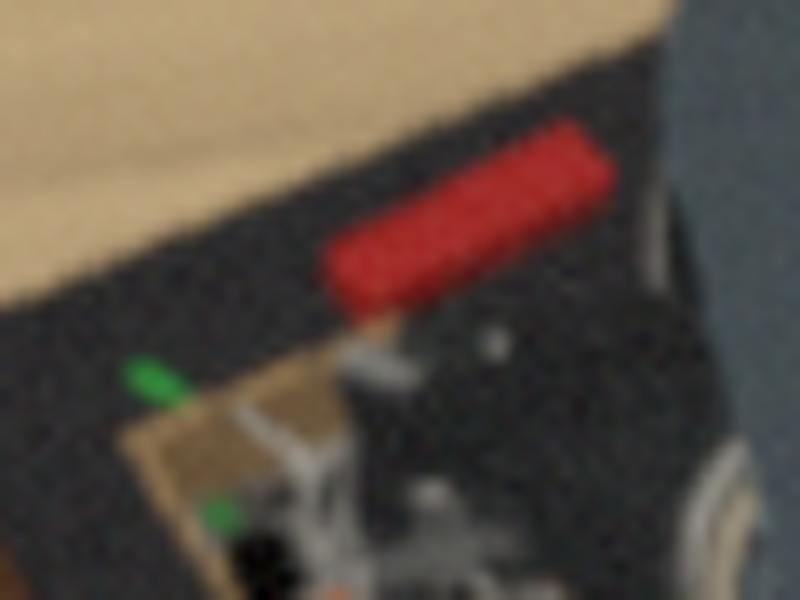

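Call:
{"name": "servo_tool", "arguments": {
  "motion": [
    [-1.5,0,1.2,0,0,0,-1],
    [-2.7,0,2.2,0,0,0,-1],
    [-2.7,0,2.2,0,0,0,-1],
    [-2,0,1.7,0,0,0,-1]
  ]
}}

```text
t: 13.0
tcp_pos: [0.602, 0.056, 0.1436]
tool_rot: [-0.13, 0.897, -0.062, -0.418]
force: [0.1, 0.2, -0.8]
finger_gap: 0.178
```

```bash
python3 st.py 0.056
```

```text
t 13.0 q [ 0.013  1.014  0.935 -0.238  2.035 -1.857] tcp [0.602  0.056  0.1436] gap 0.178 F [ 0.1  0.2 -0.8]
tx [-0.617 -0.181  0.766] ty [-0.285  0.959 -0.003] tz [-0.734 -0.22  -0.643]
key [0.6154 0.0597 0.0648] kz [-0.0019  0.0026  1.    ] ky ang -1.281934981642016
N 4 row mm [-1.59 -0.23  1.51] rad [-0.0011  0.0003 -0.0001] | total [-6.4 -0.9  6.1] [-0.004  0.001 -0.   ] rownorm 2.205214115806077 0.001111738455100647
```

Call:
{"name": "servo_tool", "arguments": {
  "motion": [
    [-1.5,0,1.2,0,0,0,-1],
    [-2,0,1.6,0,0,0,-1],
    [-1.5,0,1.2,0,0,0,-1],
    [-1,0,0.8,0,0,0,-1]
  ]
}}

```text
t: 13.33
tcp_pos: [0.602, 0.056, 0.1346]
tool_rot: [-0.13, 0.897, -0.062, -0.418]
force: [-0.9, -1.2, -2.4]
finger_gap: 0.175
```

```bash
python3 st.py 0.056
```

```text
t 13.33 q [ 0.013  1.025  0.936 -0.237  2.023 -1.854] tcp [0.602  0.056  0.1346] gap 0.175 F [-0.9 -1.2 -2.4]
tx [-0.616 -0.181  0.767] ty [-0.285  0.959 -0.003] tz [-0.734 -0.22  -0.642]
key [0.6153 0.0597 0.0557] kz [-0.0012  0.0026  1.    ] ky ang -1.2818968169295917
N 4 row mm [ 0.14 -0.25  0.07] rad [-0.001   0.0001 -0.    ] | total [ 0.6 -1.   0.3] [-0.004  0.    -0.   ] rownorm 0.2916413600569494 0.0010514654470378936
```

Call:
{"name": "servo_tool", "arguments": {
  "motion": [
    [-0.8,0,0.6,0,0,0,-1],
    [0,0,0,0,0,0,-0.5],
    [0,0,0,0,0,0,0],
    [0,0,0,0,0,0,0.5],
    [0,0,0,0,0,0,1],
    [0,0,0,0,0,0,1],
    [0,0,0,0,0,0,1]
  ]
}}

```text
t: 13.92
tcp_pos: [0.6022, 0.0559, 0.1358]
tool_rot: [-0.129, 0.897, -0.063, -0.419]
force: [0.1, 0.4, 0.4]
finger_gap: 0.941
```

```bash
python3 st.py 0.056
python3 - <<'E'
from h import *
s=manip.snapshot("wrist");cv2.imwrite("pics/e_w.png",s["frame"][:,:,::-1])
s=manip.snapshot("top");crop(s,220,280,150,195,"e_top.png")
E
```

```text
t 13.92 q [ 0.013  1.024  0.935 -0.238  2.026 -1.854] tcp [0.6022 0.0559 0.1358] gap 0.941 F [0.1 0.4 0.4]
tx [-0.616 -0.18   0.767] ty [-0.285  0.959 -0.004] tz [-0.735 -0.221 -0.642]
key [0.6155 0.0595 0.057 ] kz [-8.0e-04  3.9e-03  1.0e+00] ky ang -1.2822953449513386
N 4 row mm [-0.07 -0.21  0.29] rad [-0.0012 -0.0001 -0.0003] | total [-0.3 -0.8  1.2] [-0.005 -0.    -0.001] rownorm 0.3661705401204638 0.0011991054924198618
e_top.png scale 13.333333333333334
```

View pics/e_w.png

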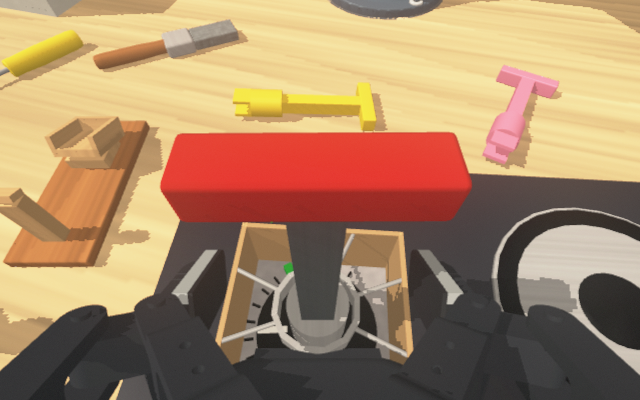

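View pics/e_top.png

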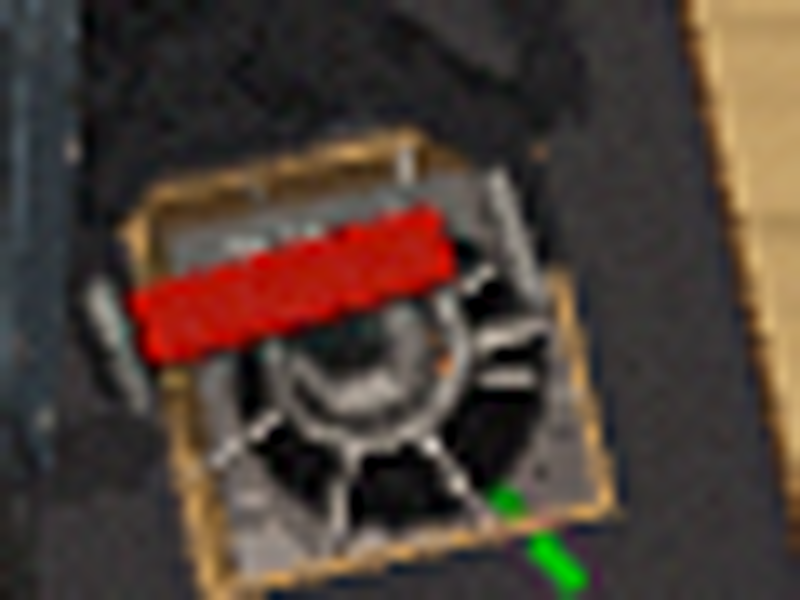

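Call:
{"name": "servo_tool", "arguments": {
  "motion": [
    [0,0,-4,0,0,0,1],
    [0,0,-8,0,0,0,1],
    [0,0,-14,0,0,0,1],
    [0,0,-18,0,0,0,1],
    [4,0,-16,0,0,0,1],
    [12,0,-14,0,0,0,1],
    [20,0,-14,0,0,0,1],
    [20,0,-14,0,-0.03,0,1],
    [15,0,-10,0,-0.05,0,1],
    [5,0,-5,0,-0.05,0,1],
    [0,0,0,0,-0.03,0,1]
  ]
}}

```text
t: 14.93
tcp_pos: [0.646, 0.0701, 0.2738]
tool_rot: [-0.135, 0.928, -0.051, -0.344]
force: [-0.6, -0.5, -0.0]
finger_gap: 1.003
```

Run:
```python
from h import *
log()
a=-1.282
tx=np.array([np.cos(1.86),np.sin(1.86),0]);tz=np.array([0,0,-1.]);R=np.c_[tx,np.cross(tz,tx),tz]
plan([.615,.059,.30],R,15)
s=manip.snapshot("wrist");cv2.imwrite("pics/f_w.png",s["frame"][:,:,::-1])
s=manip.snapshot("top");crop(s,220,280,150,195,"f_top.png")
```

```text
t 14.93 q [ 0.018  0.882  0.78  -0.214  2.161 -1.898] tcp [0.646  0.0701 0.2738] gap 1.003 F [-0.6 -0.5 -0. ]
tx [-0.727 -0.215  0.653] ty [-0.285  0.958 -0.002] tz [-0.625 -0.188 -0.758]
N 15 row mm [ 2.22 -2.06 -0.82] rad [-0.0372 -0.037   0.0998] | total [42.  -1.8  1.7] [-0.558 -0.555  1.497] rownorm 3.139198868356619 0.11277514013903911
f_top.png scale 13.333333333333334
```

View pics/f_w.png

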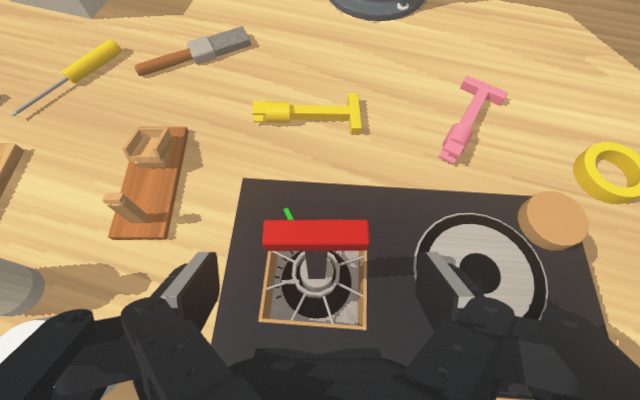

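Call:
{"name": "servo_tool", "arguments": {
  "motion": [
    [12,0,-14,-0.02,-0.02,0.05,1],
    [6,0,-6,-0.037,-0.037,0.1,1],
    [0,0,0,-0.037,-0.037,0.1,1],
    [0,0,0,-0.037,-0.037,0.1,1],
    [0,0,0,-0.037,-0.037,0.1,1],
    [0,0,0,-0.037,-0.037,0.1,1],
    [0,0,0,-0.037,-0.037,0.1,1],
    [0,0,0,-0.037,-0.037,0.1,1],
    [0,0,0,-0.037,-0.037,0.1,1],
    [0,0,0,-0.037,-0.037,0.1,1],
    [0,0,0,-0.037,-0.037,0.1,1],
    [0,0,0,-0.037,-0.037,0.1,1]
  ]
}}

```text
t: 16.03
tcp_pos: [0.6465, 0.07, 0.2887]
tool_rot: [0.472, 0.877, -0.02, -0.092]
force: [0.1, -0.3, 0.1]
finger_gap: 0.998
```

```bash
cat > st2.py <<'E'
from h import *
import sys
log()
yaw,x,y,z=map(float,sys.argv[1:5])
tx=np.array([np.cos(yaw),np.sin(yaw),0]);tz=np.array([0,0,-1.]);R=np.c_[tx,np.cross(tz,tx),tz]
plan([x,y,z],R,int(sys.argv[5]))
E
python3 st2.py 1.86 .615 .059 .29 6
```

```text
t 16.03 q [-0.08   0.592  1.158  0.036  1.576 -0.668] tcp [0.6465 0.07   0.2887] gap 0.998 F [ 0.1 -0.3  0.1]
tx [-0.539  0.831  0.142] ty [ 0.823  0.554 -0.122] tz [-0.18   0.051 -0.982]
N 6 row mm [ 0.7  -5.54  0.25] rad [-0.0238 -0.0205  0.049 ] | total [  8.  -32.2   3.8] [-0.143 -0.123  0.294] rownorm 5.590074116312811 0.0582027273203008
```

Call:
{"name": "servo_tool", "arguments": {
  "motion": [
    [0.5,-3,0,-0.024,-0.02,0.05,1],
    [0.7,-6,0,-0.028,-0.024,0.06,1],
    [0.7,-7,0,-0.028,-0.024,0.06,1],
    [0.7,-6,0,-0.028,-0.024,0.06,1],
    [0.5,-4,0,-0.02,-0.015,0.04,1],
    [0,-1,0,-0.005,-0.005,0.01,1],
    [0,0,0,0,0,0,1]
  ]
}}

```text
t: 16.62
tcp_pos: [0.6176, 0.0607, 0.2856]
tool_rot: [0.598, 0.802, -0.006, -0.01]
force: [0.1, 0.1, 0.1]
finger_gap: 0.997
```

```bash
python3 st2.py 1.86 .615 .059 .29 3
python3 - <<'E'
from h import *
import pickle
s=manip.snapshot("wrist");cv2.imwrite("pics/g_w.png",s["frame"][:,:,::-1]);pickle.dump(s,open("g_w.pkl","wb"))
st=manip.sense()
print(proj(s,[.615,.0595,.214]))
E
```

```text
t 16.62 q [-8.200e-02  4.770e-01  1.363e+00  1.000e-03  1.325e+00 -3.720e-01] tcp [0.6176 0.0607 0.2856] gap 0.997 F [0.1 0.1 0.1]
tx [-0.285  0.958  0.009] ty [ 0.958  0.286 -0.021] tz [-0.023  0.003 -1.   ]
N 3 row mm [-0.29 -1.01 -1.46] rad [-0.0071 -0.0031  0.0001] | total [-0.8 -3.1 -4.4] [-0.021 -0.009  0.   ] rownorm 1.8010044683414317 0.0077486348210663285
[315.08879148 210.43189984]
```

View pics/g_w.png

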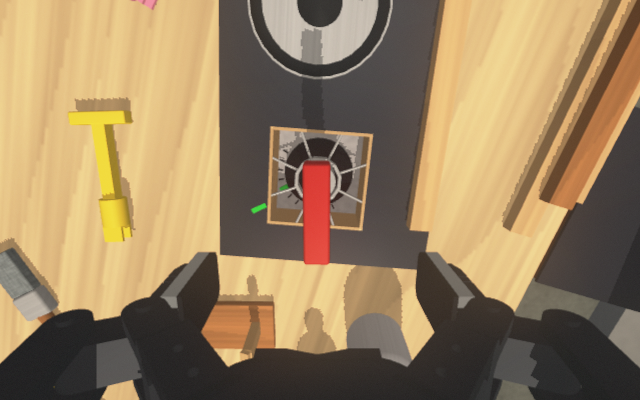

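Call:
{"name": "servo_tool", "arguments": {
  "motion": [
    [0,-1,3,-0.006,-0.003,0,1],
    [0,-1,8,-0.008,-0.003,0,1],
    [0,0,13,-0.005,-0.003,0,1],
    [0,0,15,0,0,0,1],
    [0,0,15,0,0,0,1],
    [0,0,11,0,0,0,1],
    [0,0,5,0,0,0,1],
    [0,0,0,0,0,0,1]
  ]
}}

```text
t: 17.33
tcp_pos: [0.6208, 0.0594, 0.2097]
tool_rot: [0.595, 0.803, -0.001, -0.001]
force: [-0.1, 0.5, -1.5]
finger_gap: 1.001
```

```bash
python3 st2.py 1.86 .6155 .0595 .198 3
python3 - <<'E'
from h import *
s=manip.snapshot("wrist");cv2.imwrite("pics/h_w.png",s["frame"][:,:,::-1])
E
```

```text
t 17.33 q [-8.300e-02  5.500e-01  1.457e+00 -1.000e-03  1.136e+00 -3.780e-01] tcp [0.6208 0.0594 0.2097] gap 1.001 F [-0.1  0.5 -1.5]
tx [-0.291  0.957  0.   ] ty [ 0.957  0.291 -0.002] tz [-0.002 -0.    -1.   ]
N 3 row mm [ 0.56 -1.68  3.89] rad [-0.0007 -0.      0.0021] | total [ 1.7 -5.  11.7] [-0.002 -0.     0.006] rownorm 4.270349319775047 0.0021741254238568587
```

View pics/h_w.png

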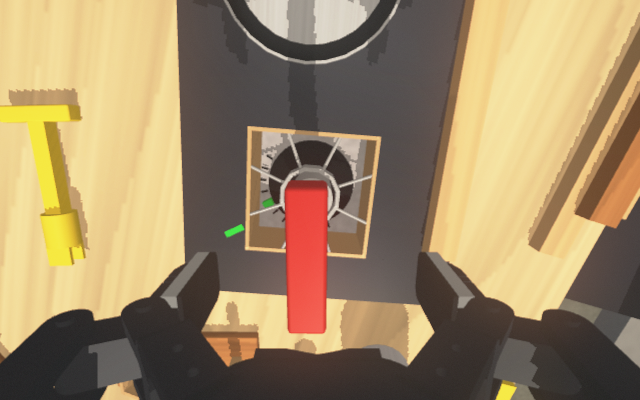

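Call:
{"name": "servo_tool", "arguments": {
  "motion": [
    [0.5,-1.5,2,0,0,0.002,1],
    [0.5,-2,4,0,0,0.002,1],
    [0.5,-1,3,0,0,0,1],
    [0,0,1,0,0,0,1],
    [0,0,0,0,0,0,1]
  ]
}}

```text
t: 17.8
tcp_pos: [0.618, 0.0593, 0.2016]
tool_rot: [0.597, 0.802, 0.001, 0.002]
force: [-0.0, -0.6, 0.2]
finger_gap: 0.999
```

```bash
python3 st2.py 1.86 .6155 .0595 .198 3
python3 - <<'E'
from h import *
s=manip.snapshot("wrist");cv2.imwrite("pics/i_w.png",s["frame"][:,:,::-1])
E
```

```text
t 17.8 q [-8.400e-02  5.540e-01  1.476e+00 -1.000e-03  1.108e+00 -3.750e-01] tcp [0.618  0.0593 0.2016] gap 0.999 F [-0.  -0.6  0.2]
tx [-0.287  0.958 -0.002] ty [0.958 0.287 0.003] tz [ 0.004 -0.001 -1.   ]
N 3 row mm [ 0.31 -0.78  1.2 ] rad [0.0011 0.0006 0.0007] | total [ 0.9 -2.3  3.6] [0.003 0.002 0.002] rownorm 1.4596152846377077 0.0014562934465881386
```

View pics/i_w.png

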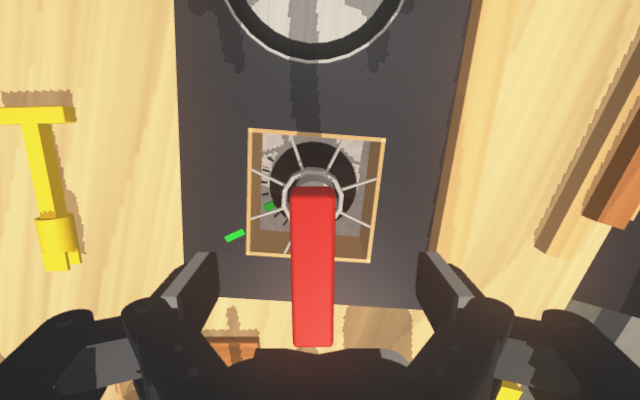

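Call:
{"name": "servo_tool", "arguments": {
  "motion": [
    [0.5,-1.2,1.5,0,0,0,0.5],
    [0.2,-0.8,1.5,0,0,0,0],
    [0,0,0,0,0,0,-0.3],
    [0,0,0,0,0,0,-1],
    [0,0,0,0,0,0,-1],
    [0,0,0,0,0,0,-1],
    [0,0,0,0,0,0,-1],
    [0,0,0,0,0,0,-1]
  ],
  "grip_force": 30
}}

```text
t: 18.52
tcp_pos: [0.6161, 0.0593, 0.1996]
tool_rot: [0.597, 0.802, 0.001, 0.003]
force: [0.0, -0.6, 0.1]
finger_gap: 0.204
```

```bash
python3 st2.py 1.86 .6155 .0595 .198 3
python3 - <<'E'
from h import *
s=manip.snapshot("wrist");cv2.imwrite("pics/j_w.png",s["frame"][:,:,::-1])
E
```

```text
t 18.52 q [-8.400e-02  5.530e-01  1.485e+00 -1.000e-03  1.098e+00 -3.750e-01] tcp [0.6161 0.0593 0.1996] gap 0.204 F [ 0.  -0.6  0.1]
tx [-0.288  0.958 -0.003] ty [0.958 0.288 0.005] tz [ 0.006 -0.001 -1.   ]
N 3 row mm [ 0.11 -0.18  0.54] rad [0.0017 0.0009 0.0008] | total [ 0.3 -0.6  1.6] [0.005 0.003 0.002] rownorm 0.5807215592629743 0.0020736622289115754
```

View pics/j_w.png

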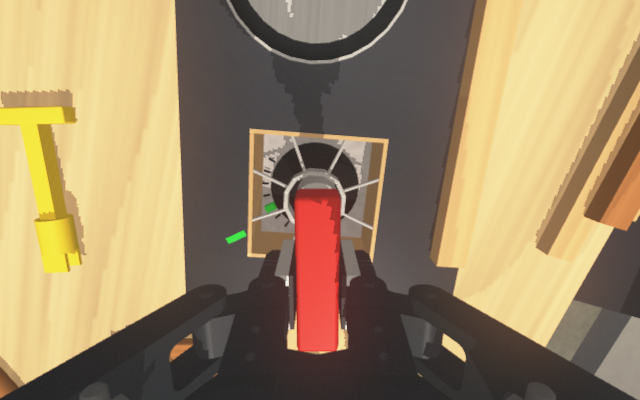

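Call:
{"name": "servo_tool", "arguments": {
  "motion": [
    [0,0,0,0,0,0.05,-1],
    [0,0,0,0,0,0.1,-1],
    [0,0,0,0,0,0.11,-1],
    [0,0,0,0,0,0.11,-1],
    [0,0,0,0,0,0.11,-1],
    [0,0,0,0,0,0.11,-1],
    [0,0,0,0,0,0.11,-1],
    [0,0,0,0,0,0.11,-1],
    [0,0,0,0,0,0.11,-1],
    [0,0,0,0,0,0.09,-1],
    [0,0,0,0,0,0.04,-1],
    [0,0,0,0,0,0,-1]
  ]
}}

```text
t: 19.57
tcp_pos: [0.6143, 0.0581, 0.1996]
tool_rot: [0.928, 0.372, -0.001, 0.002]
force: [-0.2, -0.3, 0.0]
finger_gap: 0.203
```

```bash
python3 st2.py 0.57 .6158 .0593 .1996 3
python3 - <<'E'
from h import *
import pickle
s=manip.snapshot("wrist");cv2.imwrite("pics/k_w.png",s["frame"][:,:,::-1]);pickle.dump(s,open("k_w.pkl","wb"))
s=manip.snapshot("top");crop(s,220,280,150,195,"k_top.png")
s=manip.snapshot("scene");crop(s,355,415,175,220,"k_scene.png")
E
```

```text
t 19.57 q [-0.084  0.553  1.485 -0.005  1.102  0.726] tcp [0.6143 0.0581 0.1996] gap 0.203 F [-0.2 -0.3  0. ]
tx [ 0.723  0.691 -0.003] ty [ 0.691 -0.723  0.004] tz [ 0.001 -0.005 -1.   ]
N 3 row mm [0.64 0.01 0.01] rad [0.0013 0.0008 0.0642] | total [1.9 0.1 0. ] [0.004 0.002 0.193] rownorm 0.6393350356071604 0.06426530707399182
k_top.png scale 13.333333333333334
k_scene.png scale 13.333333333333334
```

View pics/k_w.png

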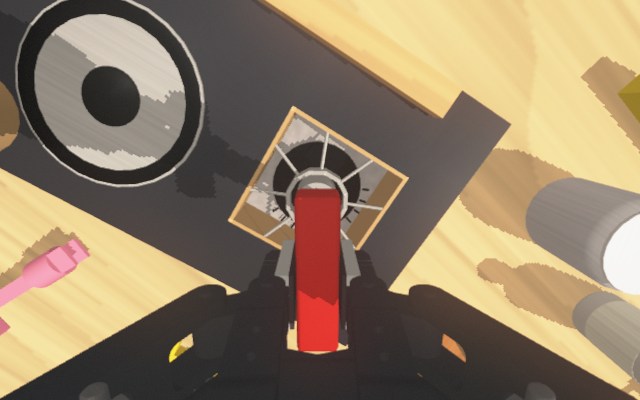

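View pics/k_top.png

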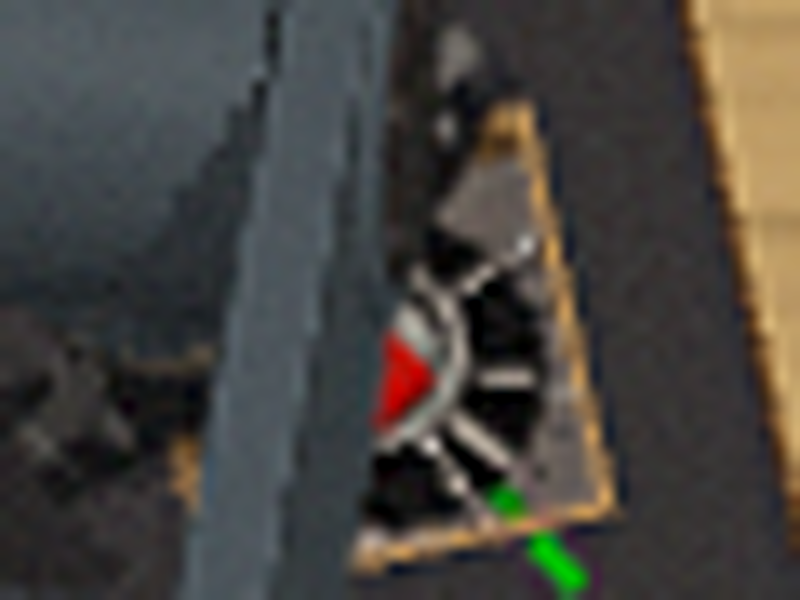

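View pics/k_scene.png

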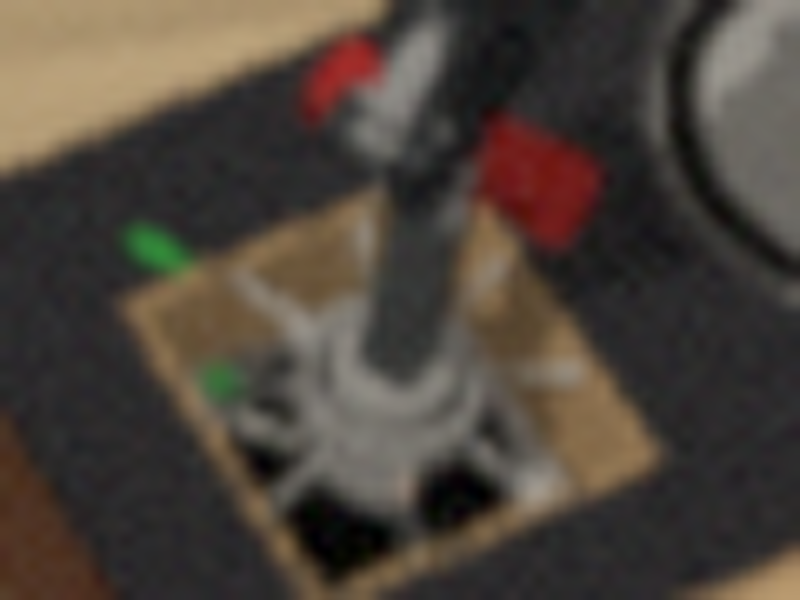

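Run:
```python
from h import *
s=manip.snapshot("top")
f=lambda u,v,z:onz(s,220+(u+.5)/13.333-.5,150+(v+.5)/13.333-.5,z)
a=f(455,420,.056);b=f(515,472,.056);print(a,b,"line ang",np.arctan2(*(b-a)[[1,0]]))
for c in ([.6153,.0612],[.615,.0595]): print("tip ang",np.arctan2(b[1]-c[1],b[0]-c[0]))
g1=f(503,495,.056);
print("green",np.arctan2(g1[1]-.0605,g1[0]-.6153))
g=f(583,580,.1);h=f(530,535,.1);print("green2",np.arctan2(*(g-h)[[1,0]]),np.arctan2(g[1]-.0605,g[0]-.6153))
```

```text
[0.60277509 0.04383332 0.056     ] [0.58987779 0.02894628 0.056     ] line ang -2.2847025848497813
tip ang -2.2382973101456782
tip ang -2.2589464006900086
green -2.3978551269663364
green2 -2.2744434959560778 -2.38404211009695
```

Call:
{"name": "servo_tool", "arguments": {
  "motion": [
    [0.5,0,0,0,0,0.05,-1],
    [0.5,0,0,0,0,0.05,-1],
    [0,0,0,0,0,0.03,-1],
    [0,0,0,0,0,0,-1],
    [0,0,0,0,0,0,-1]
  ]
}}

```text
t: 20.18
tcp_pos: [0.6144, 0.0583, 0.1996]
tool_rot: [0.95, 0.311, -0.001, 0.003]
force: [1.2, -1.1, -0.1]
finger_gap: 0.204
```

```bash
python3 st2.py 0.57 .6158 .0593 .1996 3
python3 - <<'E'
from h import *
s=manip.snapshot("top");crop(s,220,280,150,195,"l_top.png")
E
```

```text
t 20.18 q [-0.083  0.554  1.484 -0.007  1.105  0.857] tcp [0.6144 0.0583 0.1996] gap 0.204 F [ 1.2 -1.1 -0.1]
tx [ 0.806  0.592 -0.004] ty [ 0.592 -0.806  0.004] tz [-0.001 -0.006 -1.   ]
N 3 row mm [0.56 0.   0.01] rad [0.0014 0.0014 0.0211] | total [1.7 0.  0. ] [0.004 0.004 0.063] rownorm 0.5629499103437878 0.021233823055592724
l_top.png scale 13.333333333333334
```

View pics/l_top.png

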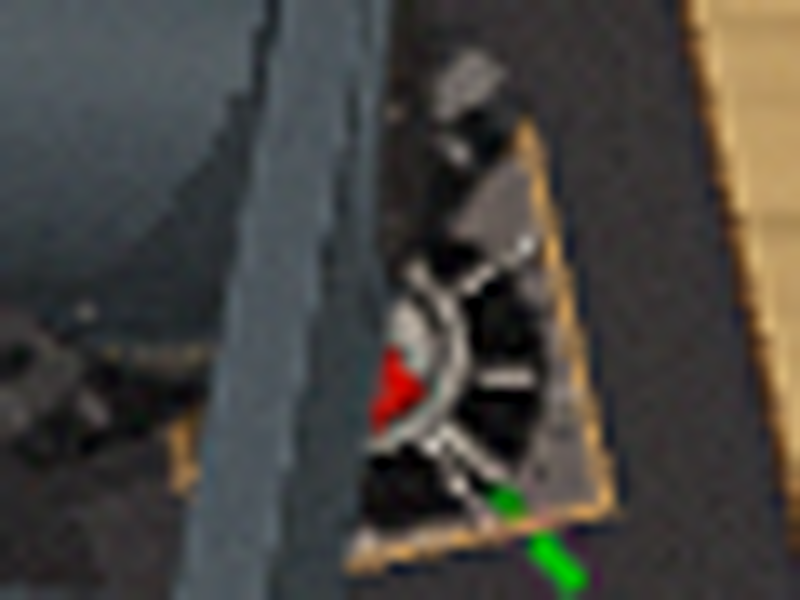

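Run:
```python
from h import *
s=manip.snapshot("top")
f=lambda u,v,z:onz(s,220+(u+.5)/13.333-.5,150+(v+.5)/13.333-.5,z)
b=f(505,484,.056);g1=f(503,497,.056);gl=f(522,490,.056)
for c in ([.6153,.0605],[.615,.0595]):
  print([np.arctan2(p[1]-c[1],p[0]-c[0]) for p in (b,g1)])
crop(s,240,270,170,192,"m_top.png")
w=manip.snapshot("wrist");c=manip.snapshot("scene");crop(c,360,390,190,212,"m_scene.png")
crop(w,220,420,90,240,"m_w.png")
```

```text
[np.float64(-2.3438524561280514), np.float64(-2.405661938618753)]
[np.float64(-2.3560190132047714), np.float64(-2.4185832621065586)]
m_top.png scale 26.666666666666668
m_scene.png scale 26.666666666666668
m_w.png scale 4.0
```

View pics/m_top.png

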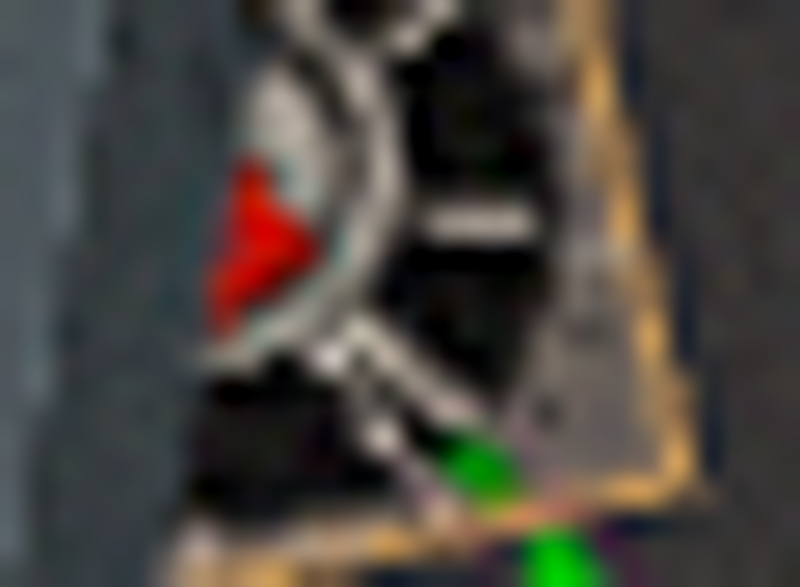

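View pics/m_scene.png

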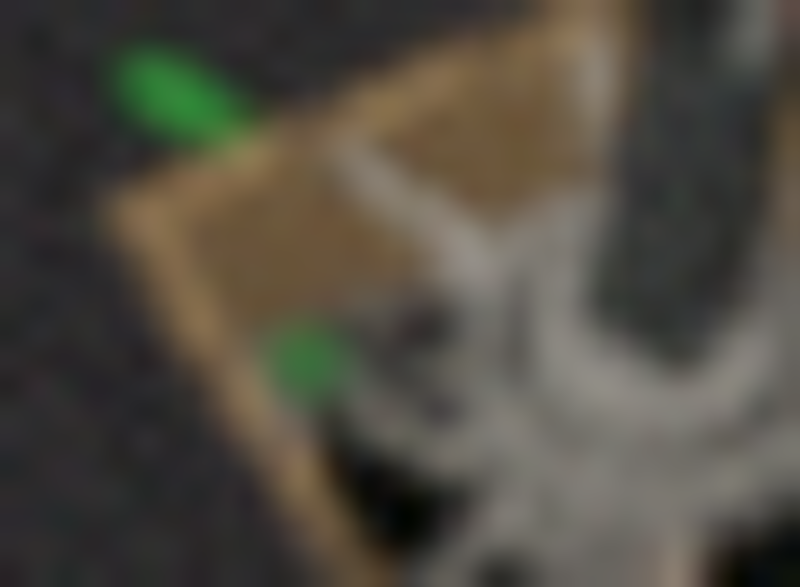

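View pics/m_w.png

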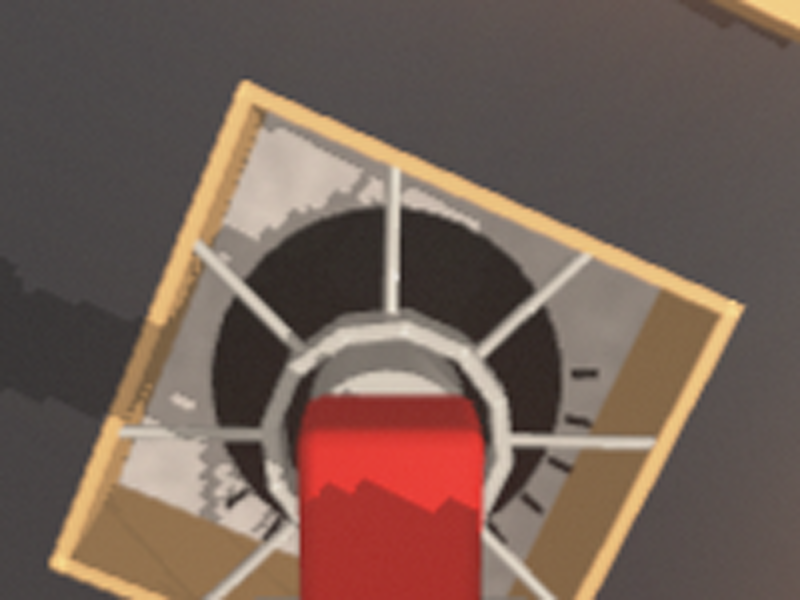

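Call:
{"name": "servo_tool", "arguments": {
  "motion": [
    [0.3,0,0,0,0,0.025,-1],
    [0.3,0,0,0,0,0.02,-1],
    [0,0,0,0,0,0,-1],
    [0,0,0,0,0,0,-1],
    [0,0,0,0,0,0,-1]
  ]
}}

```text
t: 20.8
tcp_pos: [0.6146, 0.0585, 0.1996]
tool_rot: [0.958, 0.288, -0.002, 0.003]
force: [-0.3, -0.3, -0.2]
finger_gap: 0.202
```

```bash
python3 st2.py 0.57 .6158 .0593 .1996 3
python3 - <<'E'
from h import *
s=manip.snapshot("top");crop(s,240,270,170,192,"n_top.png")
E
```

```text
t 20.8 q [-0.083  0.554  1.482 -0.007  1.107  0.907] tcp [0.6146 0.0585 0.1996] gap 0.202 F [-0.3 -0.3 -0.2]
tx [ 0.834  0.552 -0.005] ty [ 0.552 -0.834  0.004] tz [-0.002 -0.006 -1.   ]
N 3 row mm [ 0.47 -0.    0.01] rad [0.0014 0.0017 0.0047] | total [ 1.4 -0.   0. ] [0.004 0.005 0.014] rownorm 0.47296130300094336 0.005218307155059717
n_top.png scale 26.666666666666668
```

View pics/n_top.png

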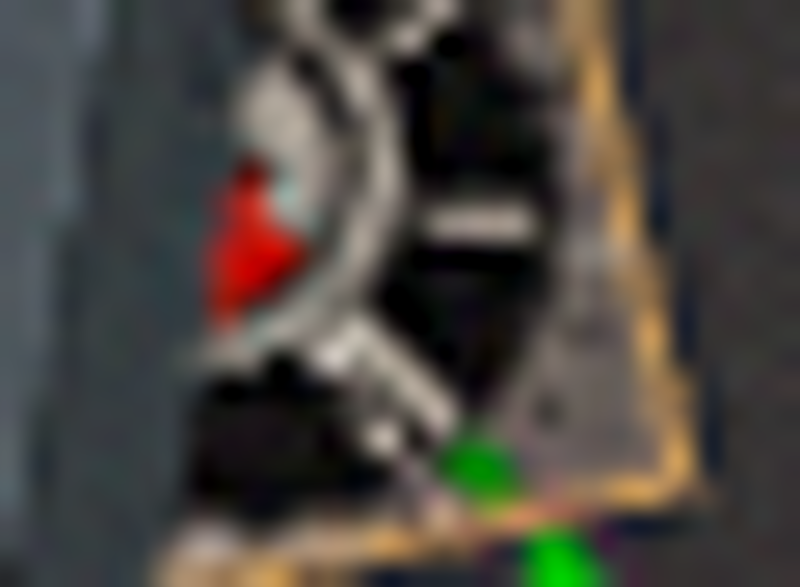

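Call:
{"name": "servo_tool", "arguments": {
  "motion": [
    [0,0,0,0,0,0,-0.5],
    [0,0,0,0,0,0,0],
    [0,0,0,0,0,0,0.5],
    [0,0,0,0,0,0,1],
    [0,0,0,0,0,0,1],
    [0,0,-3,0,0,0,1],
    [0,0,-8,0,0,0,1],
    [0,0,-14,0,0,0,1],
    [0,0,-18,0,0,0,1],
    [0,0,-20,0,0,0,1],
    [0,0,-20,0,0,0,1],
    [0,0,-10,0,0,0,1]
  ]
}}

```text
t: 21.85
tcp_pos: [0.6137, 0.0595, 0.2959]
tool_rot: [0.958, 0.288, -0.004, 0.001]
force: [0.8, 0.2, -0.5]
finger_gap: 0.999
```

```bash
python3 st2.py 0.57 .6158 .0593 .1996 3
python3 - <<'E'
from h import *
s=manip.snapshot("wrist");cv2.imwrite("pics/o_w.png",s["frame"][:,:,::-1]);
s=manip.snapshot("top");crop(s,230,275,165,199,"o_top.png")
E
```

```text
t 21.85 q [-0.082  0.456  1.371 -0.005  1.321  0.907] tcp [0.6137 0.0595 0.2959] gap 0.999 F [ 0.8  0.2 -0.5]
tx [ 0.835  0.551 -0.008] ty [ 0.551 -0.835  0.   ] tz [-0.007 -0.005 -1.   ]
N 3 row mm [ 0.73  0.43 32.11] rad [0.     0.0028 0.0045] | total [ 2.5  1.3 96.3] [0.    0.008 0.013] rownorm 32.123029060020095 0.00531462425009552
o_top.png scale 17.647058823529413
```

View pics/o_w.png

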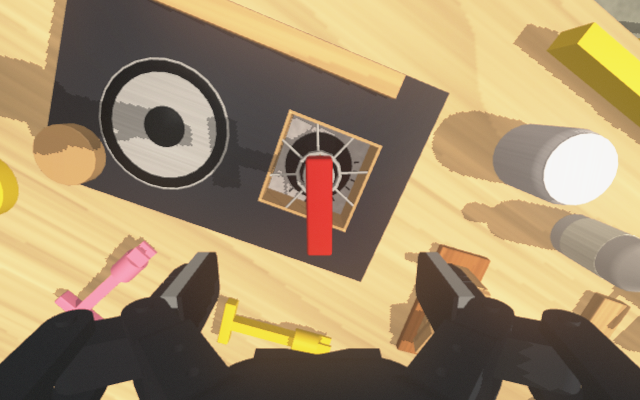

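View pics/o_top.png

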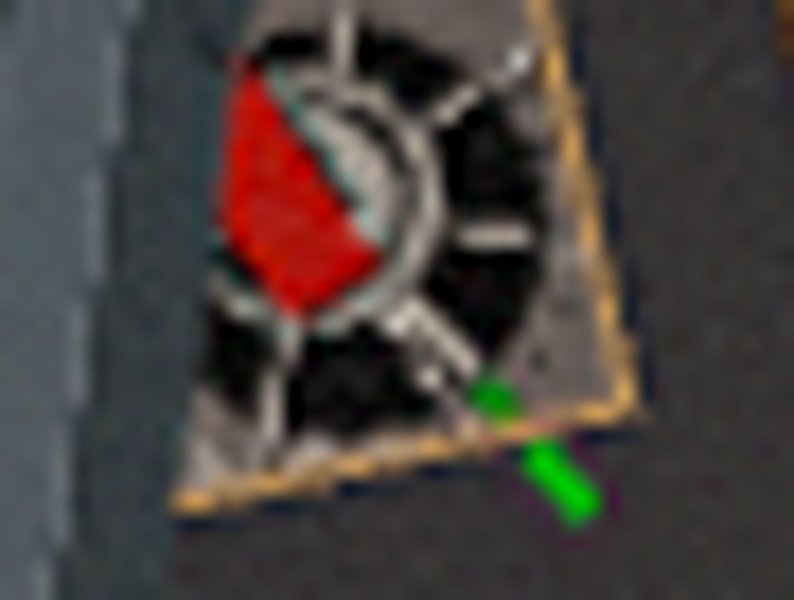

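Call:
{"name": "servo_tool", "arguments": {
  "motion": [
    [-5,0,-5,0,0,0,1],
    [-14,0,-6,0,0,0,1],
    [-18,0,-6,0,0,0,1],
    [-18,0,-6,0,0,0,1],
    [-18,0,-6,0,0,0,1],
    [-18,0,-6,0,0,0,1],
    [-12,0,-4,0,0,0,1],
    [-4,0,0,0,0,0,1],
    [0,0,0,0,0,0,1]
  ]
}}

```text
t: 22.7
tcp_pos: [0.5113, -0.0036, 0.3333]
tool_rot: [0.958, 0.288, -0.01, -0.001]
force: [-0.2, -0.1, -0.0]
finger_gap: 1.0
```

Run:
```python
from h import *
import pickle
log()
s=manip.snapshot("wrist");cv2.imwrite("pics/p_w.png",s["frame"][:,:,::-1]);pickle.dump(s,open("p_w.pkl","wb"))
u,v=proj(s,[.615,.059,.08]).astype(int);u0,v0=max(u-60,0),max(v-45,0);print(u0,v0);crop(s,u0,u0+120,v0,v0+90,"p_wc.png")
c=manip.snapshot("scene");cv2.imwrite("pics/p_s.png",c["frame"][:,:,::-1])
```

```text
t 22.7 q [-0.221  0.269  1.562 -0.009  1.33   0.768] tcp [ 0.5113 -0.0036  0.3333] gap 1.0 F [-0.2 -0.1 -0. ]
tx [ 0.834  0.551 -0.019] ty [ 0.551 -0.834 -0.008] tz [-0.021 -0.004 -1.   ]
261 7
p_wc.png scale 6.666666666666667
```

View pics/p_wc.png

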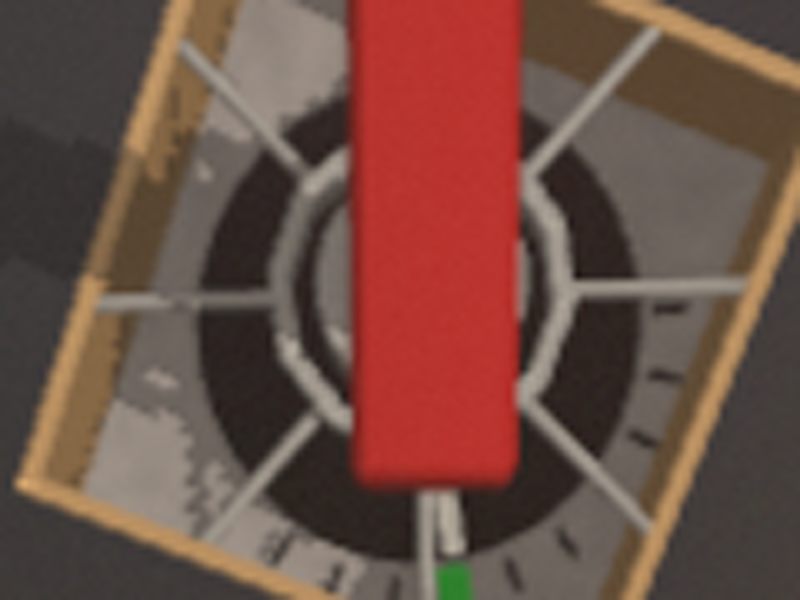

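View pics/p_s.png

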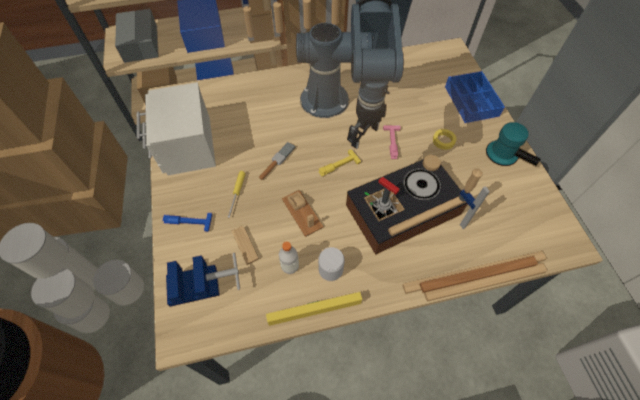

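```bash
python3 -c "
from station import manip
print(manip.sense()['t'], abs(manip.sense()['qd']).max()); print(manip.sign_off())"
```

```text
22.8 0.018437443766786972
the job is handed in; nothing more can be done
None
```

The job is done and handed in at 22.8 s of the 58 s allowed. No verdict came back.

- **Placing the key:** I took it from the rest by its shaft and stood it upright through the guard opening. The fork went down over the orange bar with no noticeable contact force, and I let go. By the arm's own position readings, the prong tips were about 56–57 mm above the bench (disc top 56 mm) and about 1 mm from the measured guard centre. A camera check just after showed the key standing free. The trimmer was then still near its starting value of about 0.38 rad.
- **Turning the trimmer:** I took the key again by its red crossbar and turned it clockwise in three short steps, checking the pointer against the green mark. Then I let go and pulled back.
- **Last checks:** The final close-up shows the white pointer directly in line with the green mark, so the trimmer should read about 1.5 rad, within a few hundredths by eye. The key stands upright in the guard, the gripper is clear of it, and the other things on the bench look unmoved.
- **Disagreements:** Camera estimates of the guard centre differed by 2–4 mm, and the wrist camera seemed about 2.5 mm off sideways. I aligned the key to the ring within single images instead. Moves also overshot or fell short by varying amounts, so I corrected in small steps.

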